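# Make up two specimen kits at the blood-draw desk

### The arm

A 7-joint arm with a two-finger parallel gripper is mounted at the origin on the work surface. World frame = base frame: x ahead of the robot, y to its left, z up, the work surface at z = 0. Lengths are in mm, angles in rad, forces in N, time in s.
With the tool pointing down it reaches from about 400 to 875 mm from the base axis. Payload 4.4 kg.
Tool frame: the origin (TCP) lies midway between the tips of the shut fingers; the grasp point (between the pads) lies 19 mm behind it; x points along the fingers, z is the direction in which the jaws open and shut, and the axes are right-handed (so a half turn about x gives the same grasp; the last joint's range is limited). The gripper opens to 85 mm and grips with 20 to 120 N. Pads are 22 mm wide; open, the fingers measure 114 mm over their backs; the gripper's body (76 mm by 85 mm) begins 54 mm behind the grasp point. The pads swing forward as they close: fully open they stand 13 mm farther back than shut.
Start: joints at [1.191, 0.628, 0.038, 1.517, -0.027, 0.996, -0.02], TCP at [200.667, -618.264, 231.313] pointing down, gripper open.
Joint ranges: [-3.06, 3.06], [-0.37, 2.12], [-1.25, 1.32], [0.18, 2.47], [-1.1, 4.24], [0.23, 1.98], [-2.94, 2.94]. Speed limits (rad/s): [2.57, 2.57, 3.14, 3.14, 3.14, 3.14, 3.14].

### API

Orientations are given as [roll, pitch, yaw] about the fixed x, y, z axes, in that order (R = Rz(yaw) Ry(pitch) Rx(roll)).
In Python, from cell import ctrl gives the robot as it stands. The module is installed in compiled form; this text tells all that it offers.
- The arm moves only by the tool servo_tool, never from a script. Its argument "rows" is a list of rows, each an object of numbers: "dx", "dy", "dz": the shift along the tool's x, y, z in units of 750 mm (1.0 is 750 mm); "wx", "wy", "wz": the turn, a rotation vector about the tool's x, y, z in units of 6 degrees (1.0 is 6 degrees); "fingers": the closure, from 0 (fully open) to 1 (shut). In form: [{"dx": .., "dy": .., "dz": .., "wx": .., "wy": .., "wz": .., "fingers": ..}, ...]. A call has 1 to 5 rows; each row shifts and turns the commanded pose from where the row before left it, along the tool's axes as they then stand; what a row does not reach is not made up. A row lasts 1/8 s, in which the tool goes at most 62.5 mm and 10.7 degrees, less where a joint would pass 70% of its speed; a pose out of reach is approached as far as the arm can. A call with a number of a shift or a turn outside -1 to 1 is refused whole. A call with a gripper value outside its range is refused whole. The fingers move at their own pace and stop on an object; the grip force is fixed at half the most. Time passes only in rows, so rows that do not move let the fingers close. It gives the time, the measured TCP pose, the force and the opening at its end, in the units of the state.
- ctrl.read_state(): the state, without advancing time (a new reading comes with each control period).
- ctrl.get_image(name): name is "scene" or "top" or "wrist"; returns the picture (384x512x3 uint8, red, green, blue); there is no depth.
- ctrl.camera_info(name): a dict with "fovy" (degrees; the focal length in pixels is half the picture's height over the tangent of half this angle, whatever the lens; pixels are square), "cx", "cy" (the principal point, pixels), "R" (3x3) and "t" (3): a world point X has camera coordinates R X + t. Camera axes: x right, y down, z forward; pixel columns grow to the right and rows downward; lengths in mm; the calibration is good to about 2 mm. The wrist camera is an equidistant fisheye: a pixel r from the principal point sees the ray r / f radians off the axis. A picture is of the moment at which its call begins: read the wrist's pose just before it. camera_info takes no time and is no camera call; for the wrist camera it gives the pose at the moment of the call.
- ctrl.finish_job(): hands the job in, once; it reports no verdict.
Trained networks look in the newest picture that a camera, given by its name, has taken for a name from the list of things; names that differ only in an ending like _2 or _b are one class to them, and where a whole thing is asked for, a point or a joint stands for the part that bears it (a point fixed in the world has none). Each returns a list of dicts, best first, with "conf" (0 to 1); they miss things now and then, are a little off and sometimes report something else, mostly with a low value. They report only what shows in the picture. A call takes as long as a camera call. They do not tell look-alikes from the thing itself.
- ctrl.search_frame(label, camera): "extent" ([centre column, centre row, width, height] in pixels, round what is visible of it).
- ctrl.silhouettes(label, camera): "region" (384x512 bool, what is visible of it) and "extent" ([centre column, centre row, width, height] in pixels, round what is visible of it).
- ctrl.mark_of(label, camera): "point" ([column, row] in pixels: a listed point, or the origin of a listed thing).
The state is a dict: "clock": time; "qpos": joint angles; "qd": joint speeds; "tau": joint torques, N m; "eef_pos": TCP position; "tool_rot": TCP orientation; "force": force on the tool from outside, world axes, zero at the start; "torque": the same for the moment, N m; "width": finger opening in mm.
Only numpy, scipy, OpenCV 4.12 (cv2) and the standard library are available. Lean on these libraries where they do the work, as an engineer would, in place of code of your own. Each camera call takes 0.05 s, during which the arm holds its last target.

### The job

Make up two sampling kits from the stock in the middle of the desk. In the three-compartment tray, put the tall tube in the middle compartment and the big jar and the small carton in the two end compartments (either way round); in the two-compartment tray, put the small pot in one compartment and the roll of tape in the other. Stand everything upright (carton and tape flat, as they are now) on the compartment floors, and leave the gel bottle where it stands.

Things in the scene. Friction and masses are not known exactly. Their poses are not given: they have to be found in the camera images.
- tube: Tall tube: flat-bottomed upright sample tube with lilac cap, 32 mm diameter over its whole height (cap flush), 110 mm tall, about 50 g. Origin at the centre of its underside, z up.
- small_pot: Small pot: squat sample pot with lilac lid, 40 mm diameter, 50 mm tall, about 40 g. Origin at the centre of its underside, z up.
- big_jar: Big jar: wide specimen jar with lilac lid, 62 mm diameter (lid flush), 72 mm tall, about 90 g. Origin at the centre of its underside, z up.
- tape: Roll of white paper tape lying flat: ring of 60 mm outer and 38 mm inner diameter, 26 mm high, about 50 g. Origin at the centre of its underside, z up.
- carton: Small closed cardboard carton lying flat: 60 mm long (its x), 40 mm wide (its y), 36 mm high, about 60 g. Origin at the centre of its underside, z up.
- tray3: Three-compartment tray. White plastic tray, fixed to the table, outside 256 mm long (along its x) by 128 mm wide (y) by 20 mm high, walls, dividers and floor 4 mm thick, divided into three equal compartments in a row along x, each 80 mm (x) by 120 mm (y) inside; compartment centres at x = -84, 0 and +84 mm, y = 0; the compartment floor is 4 mm above the table. Origin at the centre of the underside.
- tray2: Two-compartment tray. White plastic tray, fixed to the table, outside 172 mm long (along its x) by 128 mm wide (y) by 20 mm high, walls, dividers and floor 4 mm thick, divided into two equal compartments in a row along x, each 80 mm (x) by 120 mm (y) inside; compartment centres at x = -42 and +42 mm, y = 0; the compartment floor is 4 mm above the table. Origin at the centre of the underside.
- gel: Bystander: bottle of hand gel with a narrower neck and white cap, 56 mm diameter, 135 mm tall, standing among the stock, loose. Leave it. Origin at the centre of its underside, z up.
There are look-alikes about, which are no part of the job. What is shaped like the big_jar but yellow is not meant. Leave any yellow look-alike of the tube alone.

How it is judged (in metres and radians):
At the end, for the whole second after the job is handed in: Tall tube in tray3's middle compartment, jar and carton in its ends; pot and tape one each in tray2; centres within 30 mm along and 50 mm across of the compartment centre, on the floor (6 mm), upright to 0.12 rad, at rest; gel bottle moved under 20 mm and upright (x of tube in the frame of tray3 between -0.03 and 0.03 m and y of tube in the frame of tray3 between -0.05 and 0.05 m and z of tube in the frame of tray3 between -0.005 and 0.01 m and (((x of big_jar in the frame of tray3 between 0.054 and 0.114 m and y of big_jar in the frame of tray3 between -0.05 and 0.05 m and z of big_jar in the frame of tray3 between -0.005 and 0.01 m) and (x of carton in the frame of tray3 between -0.114 and -0.054 m and y of carton in the frame of tray3 between -0.05 and 0.05 m and z of carton in the frame of tray3 between -0.005 and 0.01 m)) or ((x of big_jar in the frame of tray3 between -0.114 and -0.054 m and y of big_jar in the frame of tray3 between -0.05 and 0.05 m and z of big_jar in the frame of tray3 between -0.005 and 0.01 m) and (x of carton in the frame of tray3 between 0.054 and 0.114 m and y of carton in the frame of tray3 between -0.05 and 0.05 m and z of carton in the frame of tray3 between -0.005 and 0.01 m))) and (((x of small_pot in the frame of tray2 between 0.012 and 0.072 m and y of small_pot in the frame of tray2 between -0.05 and 0.05 m and z of small_pot in the frame of tray2 between -0.005 and 0.01 m) and (x of tape in the frame of tray2 between -0.072 and -0.012 m and y of tape in the frame of tray2 between -0.05 and 0.05 m and z of tape in the frame of tray2 between -0.005 and 0.01 m)) or ((x of small_pot in the frame of tray2 between -0.072 and -0.012 m and y of small_pot in the frame of tray2 between -0.05 and 0.05 m and z of small_pot in the frame of tray2 between -0.005 and 0.01 m) and (x of tape in the frame of tray2 between 0.012 and 0.072 m and y of tape in the frame of tray2 between -0.05 and 0.05 m and z of tape in the frame of tray2 between -0.005 and 0.01 m))) and angle between each of tube, small_pot, big_jar, tape, carton, gel's own z axis and vertical below 0.12 rad and linear speed of each of tube, small_pot, big_jar, tape, carton below 0.02 m/s and distance of gel from where it was at the start of the episode below 0.02 m); the robot touches nothing.
It fails at once if the gel bottle is pushed more than 20 mm or tipped over (distance of gel from where it was at the start of the episode above 0.02 m or angle between gel's own z axis and vertical above 0.3 rad).
It also fails if it takes over 134 s, if anything falls off the work surface, if the arm or the gripper's body presses on something with over 40 N, if the wrist force passes 120 N, or if a joint passes its speed limit or range.

## Working session

There is one attempt and no reset: what is moved stays moved. The work goes in short steps, Python scripts to look and compute and a tool call to move; the robot and the scene stay as the last step left them, time stands still between calls to the robot, and variables do not carry over. Pictures are saved under pics/ and viewed, and the job is handed in when it is done.

Besides the shell and the picture viewer there is one more tool, called after ">>>" by a JSON object that holds its "name" and its "arguments", one argument or row to a line. servo_tool: Moves the arm, as the interface text tells. Its arguments: {"type":"object","properties":{"rows":{"type":"array"}},"required":["rows"]}

```bash
mkdir -p pics
python3 - <<'E'
from cell import ctrl
import cv2, numpy as np
s=ctrl.read_state(); print({k:np.round(v,3).tolist() for k,v in s.items()})
for n in ("top","scene"):
    im=ctrl.get_image(n); cv2.imwrite(f"pics/{n}0.png",cv2.resize(im[:,:,::-1],(800,600),interpolation=cv2.INTER_CUBIC))
    c=ctrl.camera_info(n); print(n,c["fovy"],c["cx"],c["cy"],np.round(c["R"],3).tolist(),np.round(c["t"],1).tolist())
    for l in "tube small_pot big_jar tape carton tray3 tray2 gel".split():
        print(n,l,[(np.round(d["extent"]).astype(int).tolist(),round(d["conf"],2)) for d in ctrl.search_frame(l,n)[:3]])
E
```

```text
{'clock': 0.0, 'qpos': [1.191, 0.629, 0.038, 1.518, -0.027, 0.996, -0.02], 'qd': [-0.002, -0.002, -0.002, -0.0, 0.001, 0.0, 0.002], 'tau': [-0.0, -56.34, 1.226, -19.345, 0.011, 0.01, 0.0], 'eef_pos': [200.468, -617.65, 230.368], 'tool_rot': [-3.126, 1.569, 1.9], 'force': [-0.164, 0.178, -0.088], 'torque': [-0.088, 0.059, 0.006], 'width': 85.123}
top 46.10048360077497 248.5755019489119 189.9163856199324 [[0.013, -1.0, 0.016], [-0.982, -0.016, -0.188], [0.188, -0.013, -0.982]] [-14.9, 557.4, 896.1]
top tube [([250, 172, 19, 25], 0.62), ([210, 184, 18, 27], 0.53)]
top small_pot [([291, 251, 21, 22], 0.62)]
top big_jar [([210, 136, 28, 33], 0.93), ([151, 131, 38, 34], 0.64)]
top tape [([288, 193, 29, 25], 0.62)]
top carton [([208, 244, 31, 30], 0.82)]
top tray3 [([375, 233, 62, 121], 0.92), ([120, 227, 67, 89], 0.7), ([290, 250, 20, 19], 0.32)]
top tray2 [([375, 233, 62, 121], 0.92), ([120, 227, 67, 89], 0.7), ([290, 250, 20, 19], 0.32)]
top gel [([290, 134, 33, 35], 0.57)]
scene 43.31551770642035 255.56221487617594 189.37324679039767 [[-0.19, 0.982, -0.008], [0.811, 0.152, -0.565], [-0.553, -0.114, -0.825]] [110.3, -438.9, 1465.1]
scene tube [([292, 189, 16, 39], 0.92), ([251, 196, 15, 40], 0.69)]
scene small_pot [([234, 144, 19, 25], 0.87)]
scene big_jar [([344, 250, 32, 37], 0.97), ([283, 237, 28, 36], 0.74)]
scene tape [([218, 188, 20, 28], 0.92)]
scene carton [([297, 161, 30, 25], 0.87)]
scene tray3 [([373, 187, 64, 76], 0.75), ([155, 154, 82, 87], 0.63)]
scene tray2 [([373, 187, 64, 76], 0.75), ([155, 154, 82, 87], 0.63)]
scene gel [([205, 224, 28, 48], 0.9)]
```

View pics/top0.png

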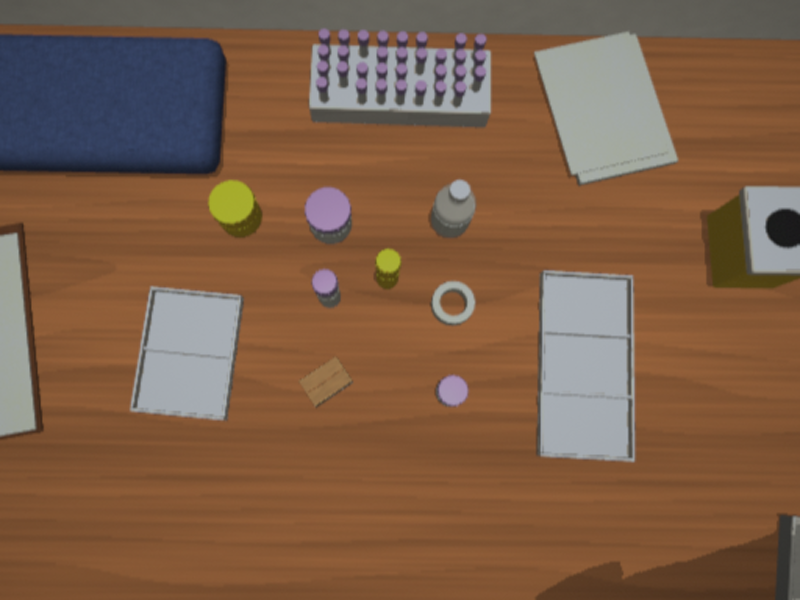

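View pics/scene0.png

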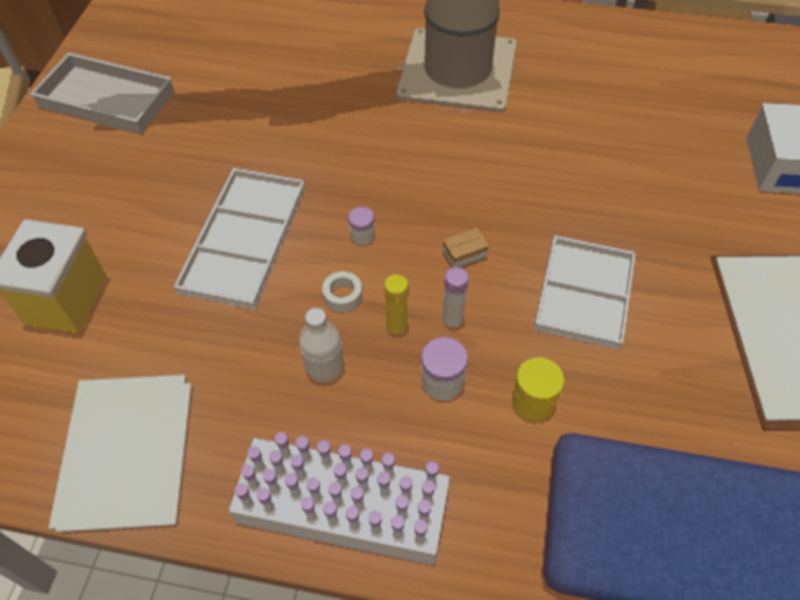

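Top view (enlarged px): the two jar shapes are at (328,212) lilac and (232,205) yellow. The two tube shapes are at (325,285) lilac and (388,265) yellow. The lilac ones fit the description. Pot (453,390), tape (453,303), carton (326,382), gel (453,205), tray3 on the right, tray2 on the left. Next I confirm with a crop and fit poses.

```bash
cat > h.py <<'E'
import numpy as np, cv2, math
from scipy.optimize import minimize
def cam(c):
    return dict(f=192/math.tan(math.radians(c["fovy"])/2),cx=c["cx"],cy=c["cy"],R=np.array(c["R"]),t=np.array(c["t"]))
def proj(c,P):
    q=np.atleast_2d(P)@c["R"].T+c["t"]; return np.c_[c["f"]*q[:,0]/q[:,2]+c["cx"],c["f"]*q[:,1]/q[:,2]+c["cy"]]
def unproj(c,uv,z):
    d=c["R"].T@np.array([(uv[0]-c["cx"])/c["f"],(uv[1]-c["cy"])/c["f"],1]); o=-c["R"].T@c["t"]
    return (o+d*(z-o[2])/d[2])[:2]
def cyl(d,h,z0=0):
    a=np.linspace(0,2*np.pi,48,endpoint=False); r=d/2
    return np.vstack([np.c_[r*np.cos(a),r*np.sin(a),0*a+z] for z in (z0,z0+h)])
def box(l,w,h): return np.array([[x*l/2,y*w/2,z] for x in(-1,1) for y in(-1,1) for z in (0,h)])
M=dict(tube=cyl(32,110),small_pot=cyl(40,50),big_jar=cyl(62,72),tape=cyl(60,26),carton=box(60,40,36),tray3=box(256,128,20),tray2=box(172,128,20),gel=np.vstack([cyl(56,85),cyl(24,135)]))
S=4
def rend(c,P):
    m=np.zeros((384*S,512*S),np.uint8)
    uv=(proj(c,P)+0.5)*S-0.5
    cv2.fillConvexPoly(m,cv2.convexHull(np.round(uv).astype(np.int32)),1); return m
def hullmask(r):
    cs,_=cv2.findContours(r.astype(np.uint8),cv2.RETR_EXTERNAL,cv2.CHAIN_APPROX_NONE)
    k=max(cs,key=cv2.contourArea); big=cv2.resize(r.astype(np.uint8),None,fx=S,fy=S,interpolation=cv2.INTER_NEAREST)
    cs,_=cv2.findContours(big,cv2.RETR_EXTERNAL,cv2.CHAIN_APPROX_NONE); k=max(cs,key=cv2.contourArea)
    m=np.zeros_like(big); cv2.fillConvexPoly(m,cv2.convexHull(k),1); return m
def place(P,p,z=0):
    c,s=math.cos(p[2]),math.sin(p[2]); return np.c_[P[:,0]*c-P[:,1]*s+p[0],P[:,0]*s+P[:,1]*c+p[1],P[:,2]+z]
def fit(name,obs,p0,yaw=False):
    def cost(q):
        p=[q[0],q[1],q[2]/30 if yaw else 0]; s=0
        for c,m in obs:
            r=rend(c,place(M[name],p)); s+=1-(r&m).sum()/max(1,(r|m).sum())
        return s/len(obs)
    best=None
    for y0 in ([p0[2]] if not yaw else [p0[2],p0[2]+.5,p0[2]-.5]):
        sim=np.array([[p0[0],p0[1],y0*30]]*4,float); sim[1,0]+=15; sim[2,1]+=15; sim[3,2]+=6
        r=minimize(cost,sim[0],method="Nelder-Mead",options=dict(initial_simplex=sim,xatol=.2,fatol=1e-4,maxiter=150))
        if best is None or r.fun<best.fun: best=r
    return [best.x[0],best.x[1],best.x[2]/30],best.fun
E
cat > loc.py <<'E'
from cell import ctrl
from h import *
import json
ims={n:ctrl.get_image(n) for n in ("top","scene")}
C={n:cam(ctrl.camera_info(n)) for n in ims}
exp=dict(tube=(210,184),small_pot=(291,251),big_jar=(210,136),tape=(288,193),carton=(208,244),tray3=(375,233),tray2=(120,227),gel=(290,134))
exs=dict(tube=(292,189),small_pot=(234,144),big_jar=(283,237),tape=(218,188),carton=(297,161),tray3=(155,154),tray2=(373,187),gel=(205,224))
out={}
for l in exp:
    obs={}
    for n,e in (("top",exp[l]),("scene",exs[l])):
        ds=[d for d in ctrl.silhouettes(l,n) if np.hypot(d["extent"][0]-e[0],d["extent"][1]-e[1])<15]
        if ds: obs[n]=(C[n],hullmask(ds[0]["region"]))
    p0=[*unproj(C["top"],exp[l],15),{"tray3":-1.57,"tray2":-1.6,"carton":.5}.get(l,0)]
    yw=l in("tray3","tray2","carton")
    res=fit(l,list(obs.values()),p0,yw)
    each={n:np.round(fit(l,[o],res[0],False)[0] if not yw else fit(l,[o],res[0],yw)[0],2).tolist() for n,o in obs.items()}
    out[l]=res[0]; print(l,np.round(res[0],3).tolist(),round(res[1],3),each)
json.dump(out,open("pose.json","w"))
im=ims["top"].copy()
for l in out:
    uv=proj(C["top"],place(M[l],out[l])); cv2.polylines(im,[np.round(cv2.convexHull(uv.astype(np.float32))).astype(np.int32)],True,(255,0,0))
cv2.imwrite("pics/fit_top.png",cv2.resize(im[100:300,80:420,::-1],(800,470),interpolation=cv2.INTER_CUBIC))
E
time python3 loc.py
```

```text
tube [568.603, 78.566, 0.066] 0.141 {'top': [566.42, 76.11, 0.06], 'scene': [566.83, 78.88, 0.17]}
small_pot [435.902, -93.225, -0.003] 0.12 {'top': [436.43, -94.5, 0.06], 'scene': [436.15, -90.65, 0.03]}
big_jar [674.942, 79.766, 0.184] 0.05 {'top': [674.94, 79.77, 0.18], 'scene': [675.25, 80.55, 0.25]}
tape [559.115, -95.833, -0.053] 0.071 {'top': [558.03, -96.55, 0.01], 'scene': [560.69, -94.44, 0.03]}
carton [446.404, 77.687, 2.157] 0.07 {'top': [446.11, 77.48, 2.17], 'scene': [447.06, 78.44, 2.1]}
tray3 [476.702, -279.752, -0.043] 0.028 {'top': [476.07, -281.71, -0.04], 'scene': [477.21, -278.57, -0.04]}
tray2 [484.967, 269.893, -3.221] 0.025 {'top': [484.36, 268.56, -3.23], 'scene': [486.02, 270.94, -3.22]}
gel [683.995, -92.405, 0.151] 0.086 {'top': [684.28, -94.08, 0.23], 'scene': [684.37, -91.05, 0.27]}
real	0m42.174s
user	0m36.357s
sys	0m0.286s
```

View pics/fit_top.png

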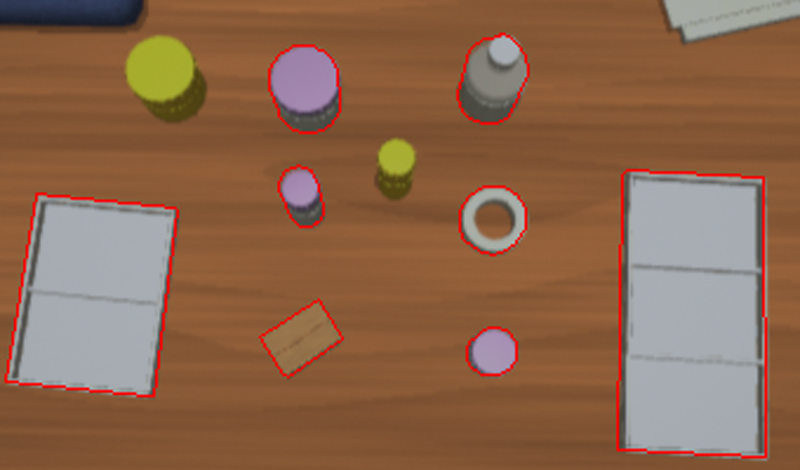

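The fits overlay well. The lilac jar and lilac tube in the enlarged crop are the ones meant, and the yellow ones stay. I'll set the jaws along world y, so that tool x = −z, tool y = +x and tool z = −y.

>>> {"name": "servo_tool", "arguments": {
  "rows": [
    {"wx": 1},
    {"wx": 1},
    {"wx": 1},
    {"wx": 0.14},
    {"dy": 0.04,"dz": -0.06}
  ]
}}

```text
schema error: expected keys dx, dy, dz, wx, wy, wz, fingers
```

>>> {"name": "servo_tool", "arguments": {
  "rows": [
    {"dx": 0,"dy": 0,"dz": 0,"wx": 1,"wy": 0,"wz": 0,"fingers": 0},
    {"dx": 0,"dy": 0,"dz": 0,"wx": 1,"wy": 0,"wz": 0,"fingers": 0},
    {"dx": 0,"dy": 0,"dz": 0,"wx": 1,"wy": 0,"wz": 0,"fingers": 0},
    {"dx": 0,"dy": 0,"dz": 0,"wx": 0.14,"wy": 0,"wz": 0,"fingers": 0},
    {"dx": 0,"dy": 0.04,"dz": -0.06,"wx": 0,"wy": 0,"wz": 0,"fingers": 0}
  ]
}}

```text
clock: 2.42
eef_pos: [227.9, -576.6, 231.1]
tool_rot: [-0.552, 1.567, -2.143]
force: [1.5, 1.1, -0.3]
width: 85.7
```

>>> {"name": "servo_tool", "arguments": {
  "rows": [
    {"dx": 0,"dy": 0.04,"dz": -0.058,"wx": -0.19,"wy": 0,"wz": 0,"fingers": 0},
    {"dx": 0,"dy": 0.04,"dz": -0.058,"wx": 0,"wy": 0,"wz": 0,"fingers": 0},
    {"dx": 0,"dy": 0.04,"dz": -0.058,"wx": 0,"wy": 0,"wz": 0,"fingers": 0},
    {"dx": 0,"dy": 0.04,"dz": -0.058,"wx": 0,"wy": 0,"wz": 0,"fingers": 0},
    {"dx": 0,"dy": 0.04,"dz": -0.058,"wx": 0,"wy": 0,"wz": 0,"fingers": 0}
  ]
}}

```text
clock: 3.05
eef_pos: [382.2, -354.7, 231.6]
tool_rot: [1.0, 1.57, -0.564]
force: [1.4, 0.3, 0.5]
width: 85.5
```

>>> {"name": "servo_tool", "arguments": {
  "rows": [
    {"dx": 0,"dy": 0.04,"dz": -0.058,"wx": 0,"wy": 0,"wz": 0,"fingers": 0},
    {"dx": 0,"dy": 0.04,"dz": -0.058,"wx": 0,"wy": 0,"wz": 0,"fingers": 0},
    {"dx": 0,"dy": 0.04,"dz": -0.058,"wx": 0,"wy": 0,"wz": 0,"fingers": 0},
    {"dx": 0,"dy": 0.04,"dz": -0.058,"wx": 0,"wy": 0,"wz": 0,"fingers": 0},
    {"dx": 0,"dy": 0.04,"dz": -0.058,"wx": 0,"wy": 0,"wz": 0,"fingers": 0}
  ]
}}

```text
clock: 3.68
eef_pos: [531.1, -136.5, 231.6]
tool_rot: [1.176, 1.57, -0.388]
force: [0.8, -0.8, -0.1]
width: 85.3
```

>>> {"name": "servo_tool", "arguments": {
  "rows": [
    {"dx": 0,"dy": 0.04,"dz": -0.058,"wx": 0,"wy": 0,"wz": 0,"fingers": 0},
    {"dx": 0,"dy": 0.04,"dz": -0.058,"wx": 0,"wy": 0,"wz": 0,"fingers": 0},
    {"dx": 0,"dy": 0.04,"dz": -0.058,"wx": 0,"wy": 0,"wz": 0,"fingers": 0},
    {"dx": 0,"dy": 0.04,"dz": -0.058,"wx": 0,"wy": 0,"wz": 0,"fingers": 0},
    {"dx": 0,"dy": 0.038,"dz": -0.05,"wx": 0,"wy": 0,"wz": 0,"fingers": 0}
  ]
}}

```text
clock: 4.3
eef_pos: [678.4, 76.6, 231.4]
tool_rot: [2.527, 1.57, 0.964]
force: [-0.1, -0.9, -0.6]
width: 85.1
```

```bash
cat > where.py <<'E'
from cell import ctrl
from h import *
from scipy.spatial.transform import Rotation as Rn
import sys
s=ctrl.read_state(); R=Rn.from_euler("xyz",s["tool_rot"]).as_matrix()
print("t",round(s["clock"],2),"pos",np.round(s["eef_pos"],1),"x",np.round(R[:,0],3),"jaw",np.round(R[:,2],3),"F",np.round(s["force"],1),"w",round(float(s["width"]),1),"q",np.round(s["qpos"],2))
if len(sys.argv)>3:
    d=np.array([float(v) for v in sys.argv[1:4]])-s["eef_pos"]; print("world d",np.round(d,1),"tool units",np.round(R.T@d/750,4))
    if len(sys.argv)>4:
        # error rotation to jaw at angle (deg), pointing down
        a=math.radians(float(sys.argv[4])); z=np.array([math.cos(a),math.sin(a),0]); x=np.array([0,0,-1.]); T=np.c_[x,np.cross(z,x),z]
        print("rot units",np.round(np.degrees(Rn.from_matrix(R.T@T).as_rotvec())/6,3))
E
python3 where.py 675 80 130 -90
python3 - <<'E'
from cell import ctrl
import cv2
im=ctrl.get_image("wrist"); cv2.imwrite("pics/w1.png",im[:,:,::-1])
c=ctrl.camera_info("wrist"); print(c)
E
```

```text
t 4.3 pos [678.4  76.6 231.4] x [ 0.  0. -1.] jaw [ 0.008 -1.    -0.   ] F [-0.1 -0.9 -0.6] w 85.1 q [-0.21  0.68  0.09  1.42 -0.07  1.05 -1.66]
world d [  -3.4    3.4 -101.4] tool units [ 0.1352 -0.0046 -0.0046]
rot units [ 0.073 -0.005 -0.003]
{'fovy': 65.70646984690485, 'cx': 253.89657021631834, 'cy': 192.13192931021342, 'R': array([[ 0.01396937, -0.99988221, -0.00635714],
       [-0.9649625 , -0.01514696,  0.26195026],
       [-0.2620157 ,  0.00247512, -0.96506044]]), 't': array([ 77.57017428, 625.45197603, 555.29049147])}
```

>>> {"name": "servo_tool", "arguments": {
  "rows": [
    {"dx": 0.05,"dy": -0.0046,"dz": -0.0046,"wx": 0.07,"wy": 0,"wz": 0,"fingers": 0},
    {"dx": 0.06,"dy": 0,"dz": 0,"wx": 0,"wy": 0,"wz": 0,"fingers": 0},
    {"dx": 0.06,"dy": 0,"dz": 0,"wx": 0,"wy": 0,"wz": 0,"fingers": 0},
    {"dx": 0,"dy": 0,"dz": 0,"wx": 0,"wy": 0,"wz": 0,"fingers": 0}
  ]
}}

```text
clock: 4.85
eef_pos: [670.8, 77.3, 100.2]
tool_rot: [-1.455, 1.563, -3.027]
force: [0.1, 0.3, 0.7]
width: 85.2
```

```bash
python3 where.py 675 80 20 -90
python3 - <<'E'
from cell import ctrl
import cv2
im=ctrl.get_image("wrist"); cv2.imwrite("pics/w2.png",im[:,:,::-1])
E
```

```text
t 4.85 pos [670.8  77.3 100.2] x [-0.008 -0.001 -1.   ] jaw [-0.001 -1.     0.001] F [0.1 0.3 0.7] w 85.2 q [-0.2   0.82  0.08  1.54 -0.08  0.8  -1.66]
world d [  4.2   2.7 -80.2] tool units [ 0.1069  0.0064 -0.0037]
rot units [-0.014  0.009  0.078]
```

View pics/w2.png

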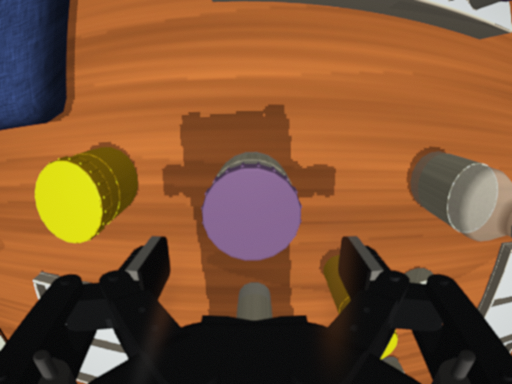

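The wrist view shows the lilac lid at (252,212), centred between the fingers (165 and 345). The yellow jar (70,200) and gel (460,195) are clear of them. Descending to grip.

>>> {"name": "servo_tool", "arguments": {
  "rows": [
    {"dx": 0.03,"dy": 0.0064,"dz": -0.0037,"wx": 0,"wy": 0,"wz": 0.07,"fingers": 0},
    {"dx": 0.04,"dy": 0,"dz": 0,"wx": 0,"wy": 0,"wz": 0,"fingers": 0},
    {"dx": 0.037,"dy": 0,"dz": 0,"wx": 0,"wy": 0,"wz": 0,"fingers": 0},
    {"dx": 0,"dy": 0,"dz": 0,"wx": 0,"wy": 0,"wz": 0,"fingers": 0},
    {"dx": 0,"dy": 0,"dz": 0,"wx": 0,"wy": 0,"wz": 0,"fingers": 0.5}
  ]
}}

```text
clock: 5.52
eef_pos: [681.3, 80.6, 26.2]
tool_rot: [1.619, 1.559, 0.046]
force: [-0.3, -0.3, -0.1]
width: 69.9
```

>>> {"name": "servo_tool", "arguments": {
  "rows": [
    {"dx": 0,"dy": 0,"dz": 0,"wx": 0,"wy": 0,"wz": 0,"fingers": 0.6},
    {"dx": 0,"dy": 0,"dz": 0,"wx": 0,"wy": 0,"wz": 0,"fingers": 0.6},
    {"dx": 0,"dy": 0,"dz": 0,"wx": 0,"wy": 0,"wz": 0,"fingers": 0.6},
    {"dx": 0,"dy": 0,"dz": 0,"wx": 0,"wy": 0,"wz": 0,"fingers": 0.6}
  ]
}}

```text
clock: 6.02
eef_pos: [681.6, 80.6, 26.6]
tool_rot: [1.612, 1.558, 0.039]
force: [0.5, -0.3, 6.7]
width: 61.2
```

```bash
python3 where.py 675 80 150 -90
```

```text
t 6.03 pos [681.6  80.6  26.6] x [ 0.012  0.    -1.   ] jaw [-0.002 -1.    -0.001] F [ 0.5 -0.3  6.7] w 61.2 q [-0.2   0.92  0.07  1.55 -0.09  0.66 -1.66]
world d [ -6.6  -0.6 123.4] tool units [-0.1647 -0.0068  0.0007]
rot units [-0.024 -0.005 -0.118]
```

>>> {"name": "servo_tool", "arguments": {
  "rows": [
    {"dx": -0.02,"dy": 0,"dz": 0,"wx": 0,"wy": 0,"wz": 0,"fingers": 0.6},
    {"dx": -0.04,"dy": 0,"dz": 0,"wx": 0,"wy": 0,"wz": 0,"fingers": 0.6},
    {"dx": -0.05,"dy": 0,"dz": 0,"wx": 0,"wy": 0,"wz": 0,"fingers": 0.6},
    {"dx": -0.05,"dy": 0,"dz": 0,"wx": 0,"wy": 0,"wz": -0.1,"fingers": 0.6},
    {"dx": -0.04,"dy": 0,"dz": 0,"wx": 0,"wy": 0,"wz": 0,"fingers": 0.6}
  ]
}}

```text
clock: 6.65
eef_pos: [679.0, 80.6, 176.7]
tool_rot: [-2.052, 1.57, 2.658]
force: [0.4, 0.0, -1.6]
width: 60.9
```

```bash
python3 where.py 564 -283 175 -92
```

```text
t 6.65 pos [679.   80.6 176.7] x [-0.001  0.    -1.   ] jaw [-0.002 -1.    -0.   ] F [ 0.4  0.  -1.6] w 60.9 q [-0.21  0.74  0.09  1.47 -0.08  0.94 -1.67]
world d [-115.  -363.6   -1.7] tool units [ 0.0021 -0.1522  0.4852]
rot units [ 0.31  -0.004  0.008]
```

>>> {"name": "servo_tool", "arguments": {
  "rows": [
    {"dx": 0,"dy": -0.06,"dz": 0.03,"wx": 0.15,"wy": 0,"wz": 0,"fingers": 0.6},
    {"dx": 0,"dy": -0.06,"dz": 0.05,"wx": 0.15,"wy": 0,"wz": 0,"fingers": 0.6},
    {"dx": 0,"dy": -0.03,"dz": 0.07,"wx": 0,"wy": 0,"wz": 0,"fingers": 0.6},
    {"dx": 0,"dy": 0,"dz": 0.075,"wx": 0,"wy": 0,"wz": 0,"fingers": 0.6},
    {"dx": 0,"dy": 0,"dz": 0.075,"wx": 0,"wy": 0,"wz": 0,"fingers": 0.6}
  ]
}}

```text
clock: 7.28
eef_pos: [559.7, -144.1, 175.6]
tool_rot: [-1.409, 1.57, -3.013]
force: [1.0, -0.7, -1.4]
width: 60.9
```

>>> {"name": "servo_tool", "arguments": {
  "rows": [
    {"dx": 0,"dy": 0,"dz": 0.075,"wx": 0,"wy": 0,"wz": 0,"fingers": 0.6},
    {"dx": 0,"dy": 0,"dz": 0.065,"wx": 0,"wy": 0,"wz": 0,"fingers": 0.6},
    {"dx": 0,"dy": 0,"dz": 0.045,"wx": 0,"wy": 0,"wz": 0,"fingers": 0.6},
    {"dx": 0,"dy": 0,"dz": 0,"wx": 0,"wy": 0,"wz": 0,"fingers": 0.6}
  ]
}}

```text
clock: 7.78
eef_pos: [553.8, -285.9, 175.1]
tool_rot: [-0.641, 1.567, -2.251]
force: [0.2, 0.2, -1.0]
width: 60.8
```

```bash
python3 where.py 566 -283 31 -92
```

```text
t 7.78 pos [ 553.8 -285.9  175.1] x [-0.002 -0.003 -1.   ] jaw [-0.04  -0.999  0.003] F [ 0.2  0.2 -1. ] w 60.8 q [ 0.38  0.65  0.07  1.65 -0.06  0.84 -1.13]
world d [  12.2    2.9 -144.1] tool units [ 0.1921  0.0165 -0.0051]
rot units [-0.047  0.03   0.022]
```

>>> {"name": "servo_tool", "arguments": {
  "rows": [
    {"dx": 0.05,"dy": 0.0165,"dz": -0.005,"wx": 0,"wy": 0.03,"wz": 0.02,"fingers": 0.6},
    {"dx": 0.06,"dy": 0,"dz": 0,"wx": 0,"wy": 0,"wz": 0,"fingers": 0.6},
    {"dx": 0.05,"dy": 0,"dz": 0,"wx": 0,"wy": 0,"wz": 0,"fingers": 0.6},
    {"dx": 0.015,"dy": 0,"dz": 0,"wx": 0,"wy": 0,"wz": 0,"fingers": 0.6},
    {"dx": 0,"dy": 0,"dz": 0,"wx": 0,"wy": 0,"wz": 0,"fingers": 0.6}
  ]
}}

```text
clock: 8.4
eef_pos: [567.7, -277.1, 43.1]
tool_rot: [-2.866, 1.567, 1.814]
force: [0.5, 0.2, -0.2]
width: 60.8
```

```bash
python3 where.py 566 -283 31 -92
```

```text
t 8.4 pos [ 567.7 -277.1   43.1] x [-0.001  0.003 -1.   ] jaw [-0.033 -0.999 -0.003] F [ 0.5  0.2 -0.2] w 60.8 q [ 0.38  0.84  0.05  1.7  -0.07  0.6  -1.13]
world d [ -1.7  -5.9 -12.1] tool units [ 0.0161 -0.0019  0.0081]
rot units [ 0.017 -0.033  0.009]
```

>>> {"name": "servo_tool", "arguments": {
  "rows": [
    {"dx": 0.01,"dy": 0,"dz": 0.006,"wx": 0,"wy": -0.03,"wz": 0,"fingers": 0.6},
    {"dx": 0.004,"dy": 0,"dz": 0,"wx": 0,"wy": 0,"wz": 0,"fingers": 0.6},
    {"dx": 0.002,"dy": 0,"dz": 0,"wx": 0,"wy": 0,"wz": 0,"fingers": 0.6},
    {"dx": 0,"dy": 0,"dz": 0,"wx": 0,"wy": 0,"wz": 0,"fingers": 0.6}
  ]
}}

```text
clock: 8.9
eef_pos: [567.3, -282.3, 30.9]
tool_rot: [-1.207, 1.57, -2.812]
force: [-0.1, 0.4, -0.8]
width: 60.9
```

>>> {"name": "servo_tool", "arguments": {
  "rows": [
    {"dx": 0.0013,"dy": 0,"dz": 0,"wx": 0,"wy": 0,"wz": 0,"fingers": 0.6},
    {"dx": 0,"dy": 0,"dz": 0,"wx": 0,"wy": 0,"wz": 0,"fingers": 0.3},
    {"dx": 0,"dy": 0,"dz": 0,"wx": 0,"wy": 0,"wz": 0,"fingers": 0.0},
    {"dx": 0,"dy": 0,"dz": 0,"wx": 0,"wy": 0,"wz": 0,"fingers": 0.0},
    {"dx": 0,"dy": 0,"dz": 0,"wx": 0,"wy": 0,"wz": 0,"fingers": 0.0}
  ]
}}

```text
clock: 9.52
eef_pos: [567.2, -282.1, 29.6]
tool_rot: [-1.53, 1.57, -3.134]
force: [-0.1, 0.1, -0.2]
width: 85.5
```

>>> {"name": "servo_tool", "arguments": {
  "rows": [
    {"dx": -0.03,"dy": 0,"dz": 0,"wx": 0,"wy": 0,"wz": 0,"fingers": 0.0},
    {"dx": -0.06,"dy": 0,"dz": 0,"wx": 0,"wy": 0,"wz": 0,"fingers": 0.0},
    {"dx": -0.075,"dy": 0,"dz": 0,"wx": 0,"wy": 0,"wz": 0,"fingers": 0.2},
    {"dx": -0.06,"dy": 0,"dz": 0,"wx": 0,"wy": 0,"wz": 0,"fingers": 0.4},
    {"dx": 0,"dy": 0,"dz": 0,"wx": 0,"wy": 0,"wz": 0,"fingers": 0.4}
  ]
}}

```text
clock: 10.15
eef_pos: [569.8, -283.5, 202.7]
tool_rot: [1.105, 1.563, -0.499]
force: [0.7, 0.1, -0.7]
width: 51.3
```

```bash
python3 where.py 567 78 200 -90
python3 - <<'E'
from cell import ctrl
import cv2
im=ctrl.get_image("scene"); cv2.imwrite("pics/s1.png",cv2.resize(im[60:300,80:420,::-1],(800,565),interpolation=cv2.INTER_CUBIC))
E
```

```text
t 10.15 pos [ 569.8 -283.5  202.7] x [ 0.007 -0.004 -1.   ] jaw [-0.034 -0.999  0.003] F [ 0.7  0.1 -0.7] w 51.3 q [ 0.37  0.64  0.08  1.6  -0.06  0.9  -1.14]
world d [ -2.8 361.5  -2.7] tool units [ 0.0018 -0.0201 -0.4816]
rot units [-0.325  0.033 -0.064]
```

View pics/s1.png

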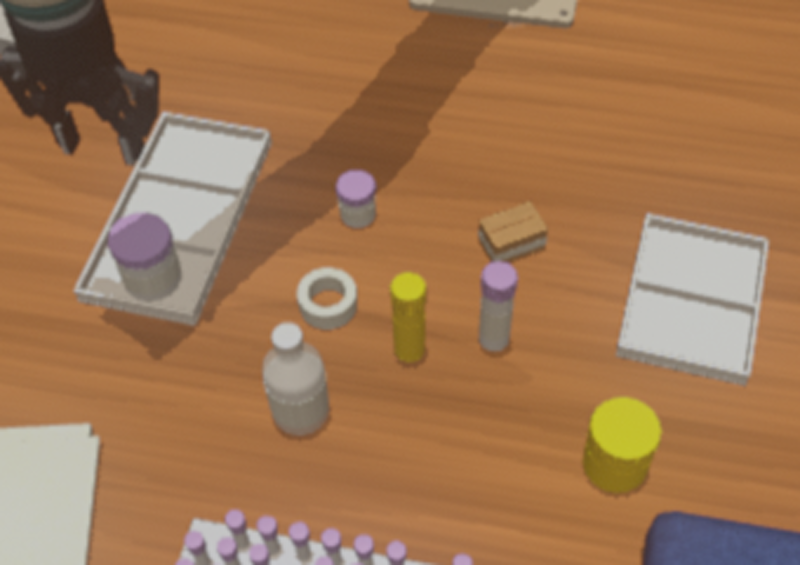

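The big jar stands upright in tray3's far compartment (148,255). Next is the lilac tube.

>>> {"name": "servo_tool", "arguments": {
  "rows": [
    {"dx": 0,"dy": -0.008,"dz": -0.05,"wx": -0.16,"wy": 0,"wz": 0,"fingers": 0.4},
    {"dx": 0,"dy": -0.008,"dz": -0.075,"wx": -0.16,"wy": 0,"wz": 0,"fingers": 0.4},
    {"dx": 0,"dy": 0,"dz": -0.075,"wx": 0,"wy": 0,"wz": -0.06,"fingers": 0.4},
    {"dx": 0,"dy": 0,"dz": -0.075,"wx": 0,"wy": 0,"wz": 0,"fingers": 0.4},
    {"dx": 0,"dy": 0,"dz": -0.075,"wx": 0,"wy": 0,"wz": 0,"fingers": 0.4}
  ]
}}

```text
clock: 10.82
eef_pos: [556.3, -17.6, 196.7]
tool_rot: [-1.565, 1.56, -3.136]
force: [0.8, -0.3, 0.0]
width: 51.0
```

>>> {"name": "servo_tool", "arguments": {
  "rows": [
    {"dx": 0,"dy": 0,"dz": -0.07,"wx": 0,"wy": 0,"wz": 0,"fingers": 0.4},
    {"dx": 0,"dy": 0,"dz": -0.05,"wx": 0,"wy": 0,"wz": 0,"fingers": 0.4},
    {"dx": 0,"dy": 0,"dz": 0,"wx": 0,"wy": 0,"wz": 0,"fingers": 0.4},
    {"dx": 0,"dy": 0,"dz": 0,"wx": 0,"wy": 0,"wz": 0,"fingers": 0.4}
  ]
}}

```text
clock: 11.32
eef_pos: [556.8, 69.6, 197.2]
tool_rot: [-1.423, 1.561, -2.995]
force: [0.3, 0.6, -0.3]
width: 51.1
```

```bash
python3 where.py 567.5 78 140 -90
python3 - <<'E'
from cell import ctrl
import cv2
im=ctrl.get_image("wrist"); cv2.imwrite("pics/w3.png",im[:,:,::-1])
E
```

```text
t 11.32 pos [556.8  69.6 197.2] x [-0.01  -0.001 -1.   ] jaw [-0.001 -1.     0.001] F [ 0.3  0.6 -0.3] w 51.1 q [-0.23  0.55  0.08  1.8  -0.06  0.81 -1.69]
world d [ 10.7   8.4 -57.2] tool units [ 0.076   0.015  -0.0114]
rot units [-0.009  0.014  0.094]
```

View pics/w3.png

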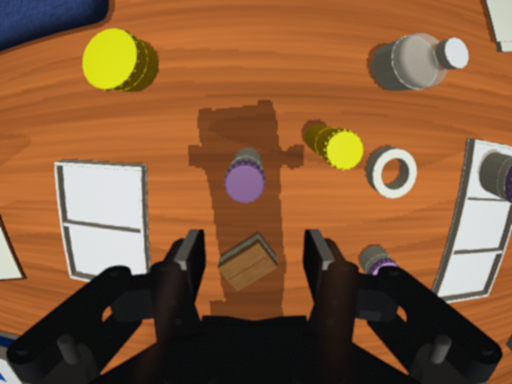

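The lilac tube is at (244,182), slightly left of the finger midline at 254. The yellow tube at (340,150) stays clear. Correcting xy, then lowering.

>>> {"name": "servo_tool", "arguments": {
  "rows": [
    {"dx": 0.03,"dy": 0.015,"dz": -0.0114,"wx": 0,"wy": 0,"wz": 0.09,"fingers": 0.35},
    {"dx": 0.045,"dy": 0,"dz": 0,"wx": 0,"wy": 0,"wz": 0,"fingers": 0.35},
    {"dx": 0,"dy": 0,"dz": 0,"wx": 0,"wy": 0,"wz": 0,"fingers": 0.35},
    {"dx": 0,"dy": 0,"dz": 0,"wx": 0,"wy": 0,"wz": 0,"fingers": 0.35}
  ]
}}

```text
clock: 11.88
eef_pos: [569.3, 77.9, 142.8]
tool_rot: [1.412, 1.568, -0.161]
force: [0.5, -1.0, 0.3]
width: 55.0
```

```bash
python3 where.py 567.5 78 52 -90
python3 - <<'E'
from cell import ctrl
import cv2
im=ctrl.get_image("wrist"); cv2.imwrite("pics/w4.png",im[:,:,::-1])
E
```

```text
t 11.88 pos [569.3  77.9 142.8] x [ 0.003 -0.    -1.   ] jaw [-0.002 -1.     0.   ] F [ 0.5 -1.   0.3] w 55.0 q [-0.23  0.63  0.07  1.82 -0.06  0.69 -1.7 ]
world d [ -1.8   0.1 -90.8] tool units [ 1.21e-01 -2.80e-03 -1.00e-04]
rot units [-0.021  0.004 -0.026]
```

View pics/w4.png

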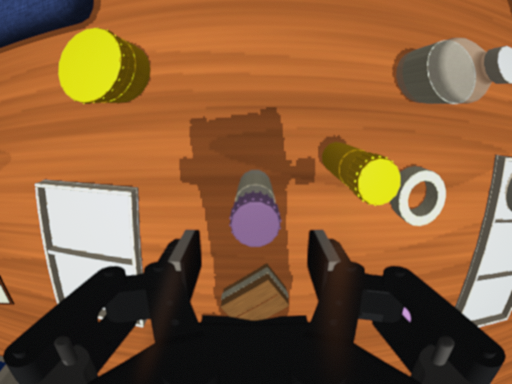

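The tube cap is at (255,225), centred between the fingers.

>>> {"name": "servo_tool", "arguments": {
  "rows": [
    {"dx": 0.035,"dy": -0.002,"dz": 0,"wx": 0,"wy": 0,"wz": 0,"fingers": 0.35},
    {"dx": 0.045,"dy": 0,"dz": 0,"wx": 0,"wy": 0,"wz": 0,"fingers": 0.35},
    {"dx": 0.04,"dy": 0,"dz": 0,"wx": 0,"wy": 0,"wz": 0,"fingers": 0.35},
    {"dx": 0,"dy": 0,"dz": 0,"wx": 0,"wy": 0,"wz": 0,"fingers": 0.35},
    {"dx": 0,"dy": 0,"dz": 0,"wx": 0,"wy": 0,"wz": 0,"fingers": 0.8}
  ]
}}

```text
clock: 12.55
eef_pos: [568.8, 79.1, 53.7]
tool_rot: [1.624, 1.566, 0.052]
force: [0.2, 0.4, 0.5]
width: 38.7
```

>>> {"name": "servo_tool", "arguments": {
  "rows": [
    {"dx": 0,"dy": 0,"dz": 0,"wx": 0,"wy": 0,"wz": 0,"fingers": 0.9},
    {"dx": 0,"dy": 0,"dz": 0,"wx": 0,"wy": 0,"wz": 0,"fingers": 0.9},
    {"dx": 0,"dy": 0,"dz": 0,"wx": 0,"wy": 0,"wz": 0,"fingers": 0.9},
    {"dx": 0,"dy": 0,"dz": 0,"wx": 0,"wy": 0,"wz": 0,"fingers": 0.9}
  ]
}}

```text
clock: 13.05
eef_pos: [568.9, 79.2, 53.8]
tool_rot: [1.647, 1.565, 0.076]
force: [-0.4, -0.2, 8.0]
width: 30.8
```

```bash
python3 where.py 567.5 78 200 -90
```

```text
t 13.05 pos [568.9  79.2  53.8] x [ 0.005  0.    -1.   ] jaw [-0.001 -1.    -0.   ] F [-0.4 -0.2  8. ] w 30.8 q [-0.22  0.77  0.05  1.87 -0.07  0.5  -1.69]
world d [ -1.4  -1.2 146.2] tool units [-0.195  -0.0008  0.0015]
rot units [-0.005 -0.004 -0.051]
```

>>> {"name": "servo_tool", "arguments": {
  "rows": [
    {"dx": -0.02,"dy": 0,"dz": 0,"wx": 0,"wy": 0,"wz": -0.05,"fingers": 0.9},
    {"dx": -0.05,"dy": 0,"dz": 0,"wx": 0,"wy": 0,"wz": 0,"fingers": 0.9},
    {"dx": -0.07,"dy": 0,"dz": 0,"wx": 0,"wy": 0,"wz": 0,"fingers": 0.9},
    {"dx": -0.055,"dy": -0.02,"dz": 0.02,"wx": 0.1,"wy": 0,"wz": 0,"fingers": 0.9},
    {"dx": 0,"dy": -0.03,"dz": 0.05,"wx": 0.2,"wy": 0,"wz": 0,"fingers": 0.9}
  ]
}}

```text
clock: 13.68
eef_pos: [532.7, 28.5, 202.3]
tool_rot: [1.918, 1.565, 0.319]
force: [-0.2, -0.7, -0.7]
width: 30.9
```

>>> {"name": "servo_tool", "arguments": {
  "rows": [
    {"dx": 0,"dy": -0.03,"dz": 0.07,"wx": 0,"wy": 0,"wz": 0,"fingers": 0.9},
    {"dx": 0,"dy": -0.02,"dz": 0.075,"wx": 0,"wy": 0,"wz": 0,"fingers": 0.9},
    {"dx": 0,"dy": -0.01,"dz": 0.075,"wx": 0,"wy": 0,"wz": 0,"fingers": 0.9},
    {"dx": 0,"dy": 0,"dz": 0.075,"wx": 0,"wy": 0,"wz": 0,"fingers": 0.9},
    {"dx": 0,"dy": 0,"dz": 0.06,"wx": 0,"wy": 0,"wz": 0,"fingers": 0.9}
  ]
}}

```text
clock: 14.3
eef_pos: [476.0, -240.4, 199.4]
tool_rot: [-1.107, 1.569, -2.711]
force: [0.8, -0.2, -0.4]
width: 31.0
```

>>> {"name": "servo_tool", "arguments": {
  "rows": [
    {"dx": 0,"dy": 0,"dz": 0.04,"wx": 0,"wy": 0,"wz": 0,"fingers": 0.9},
    {"dx": 0,"dy": 0,"dz": 0,"wx": 0,"wy": 0,"wz": 0,"fingers": 0.9},
    {"dx": 0,"dy": 0,"dz": 0,"wx": 0,"wy": 0,"wz": 0,"fingers": 0.9}
  ]
}}

```text
clock: 14.68
eef_pos: [475.6, -266.6, 198.8]
tool_rot: [-1.842, 1.568, 2.839]
force: [-0.5, 0.4, 0.3]
width: 30.8
```

```bash
python3 where.py 478 -280 70 -92
```

```text
t 14.68 pos [ 475.6 -266.6  198.8] x [-0.003  0.001 -1.   ] jaw [-0.031 -1.    -0.001] F [-0.5  0.4  0.3] w 30.8 q [ 0.4   0.52  0.08  1.85 -0.06  0.78 -1.08]
world d [   2.4  -13.4 -128.8] tool units [0.1717 0.0043 0.0178]
rot units [ 0.036 -0.008  0.029]
```

Target contact is at TCP z ≈ 57.8.

>>> {"name": "servo_tool", "arguments": {
  "rows": [
    {"dx": 0.04,"dy": 0.004,"dz": 0.0178,"wx": 0,"wy": 0,"wz": 0.03,"fingers": 0.9},
    {"dx": 0.06,"dy": 0,"dz": 0,"wx": 0,"wy": 0,"wz": 0,"fingers": 0.9},
    {"dx": 0.05,"dy": 0,"dz": 0,"wx": 0,"wy": 0,"wz": 0,"fingers": 0.9},
    {"dx": 0.02,"dy": 0,"dz": 0,"wx": 0,"wy": 0,"wz": 0,"fingers": 0.9},
    {"dx": 0,"dy": 0,"dz": 0,"wx": 0,"wy": 0,"wz": 0,"fingers": 0.9}
  ]
}}

```text
clock: 15.3
eef_pos: [478.1, -280.1, 70.8]
tool_rot: [-2.252, 1.569, 2.43]
force: [0.8, 0.3, 0.4]
width: 30.8
```

```bash
python3 where.py 478 -280 58 -92
```

```text
t 15.3 pos [ 478.1 -280.1   70.8] x [-0.001  0.001 -1.   ] jaw [-0.03  -1.    -0.001] F [0.8 0.3 0.4] w 30.8 q [ 0.44  0.72  0.06  1.92 -0.08  0.5  -1.05]
world d [ -0.1   0.1 -12.8] tool units [ 0.0171 -0.0002 -0.0001]
rot units [ 0.043 -0.008  0.01 ]
```

>>> {"name": "servo_tool", "arguments": {
  "rows": [
    {"dx": 0.011,"dy": 0,"dz": 0,"wx": 0,"wy": 0,"wz": 0,"fingers": 0.9},
    {"dx": 0.005,"dy": 0,"dz": 0,"wx": 0,"wy": 0,"wz": 0,"fingers": 0.9},
    {"dx": 0.0015,"dy": 0,"dz": 0,"wx": 0,"wy": 0,"wz": 0,"fingers": 0.9},
    {"dx": 0,"dy": 0,"dz": 0,"wx": 0,"wy": 0,"wz": 0,"fingers": 0.9}
  ]
}}

```text
clock: 15.8
eef_pos: [478.2, -281.3, 58.3]
tool_rot: [0.929, 1.57, -0.673]
force: [-0.7, -0.6, -0.6]
width: 30.7
```

>>> {"name": "servo_tool", "arguments": {
  "rows": [
    {"dx": 0.0013,"dy": 0,"dz": 0,"wx": 0,"wy": 0,"wz": 0,"fingers": 0.9},
    {"dx": 0,"dy": 0,"dz": 0,"wx": 0,"wy": 0,"wz": 0,"fingers": 0.55},
    {"dx": 0,"dy": 0,"dz": 0,"wx": 0,"wy": 0,"wz": 0,"fingers": 0.3},
    {"dx": 0,"dy": 0,"dz": 0,"wx": 0,"wy": 0,"wz": 0,"fingers": 0.3},
    {"dx": 0,"dy": 0,"dz": 0,"wx": 0,"wy": 0,"wz": 0,"fingers": 0.3}
  ]
}}

```text
clock: 16.42
eef_pos: [478.0, -281.2, 57.0]
tool_rot: [-0.506, 1.571, -2.108]
force: [0.3, -0.2, 0.2]
width: 59.7
```

>>> {"name": "servo_tool", "arguments": {
  "rows": [
    {"dx": -0.03,"dy": 0,"dz": 0,"wx": 0,"wy": 0,"wz": 0,"fingers": 0.3},
    {"dx": -0.06,"dy": 0,"dz": 0,"wx": 0,"wy": 0,"wz": 0,"fingers": 0.3},
    {"dx": -0.075,"dy": 0,"dz": 0,"wx": 0,"wy": 0,"wz": 0,"fingers": 0.3},
    {"dx": -0.03,"dy": 0,"dz": 0,"wx": 0,"wy": 0,"wz": 0,"fingers": 0.3},
    {"dx": 0,"dy": 0,"dz": 0,"wx": 0,"wy": 0,"wz": 0,"fingers": 0.3}
  ]
}}

```text
clock: 17.05
eef_pos: [479.2, -281.8, 205.2]
tool_rot: [1.093, 1.566, -0.51]
force: [-0.8, 0.7, -0.0]
width: 59.8
```

```bash
python3 where.py 446.5 78 200 -146.4
python3 - <<'E'
from cell import ctrl
import cv2
im=ctrl.get_image("scene"); cv2.imwrite("pics/s2.png",cv2.resize(im[60:300,80:420,::-1],(800,565),interpolation=cv2.INTER_CUBIC))
E
```

```text
t 17.05 pos [ 479.2 -281.8  205.2] x [ 0.004 -0.002 -1.   ] jaw [-0.032 -0.999  0.002] F [-0.8  0.7 -0. ] w 59.8 q [ 0.42  0.52  0.09  1.82 -0.06  0.8  -1.06]
world d [-32.7 359.8  -5.2] tool units [ 0.0057 -0.0588 -0.4782]
rot units [ 9.097  0.    -0.044]
```

View pics/s2.png

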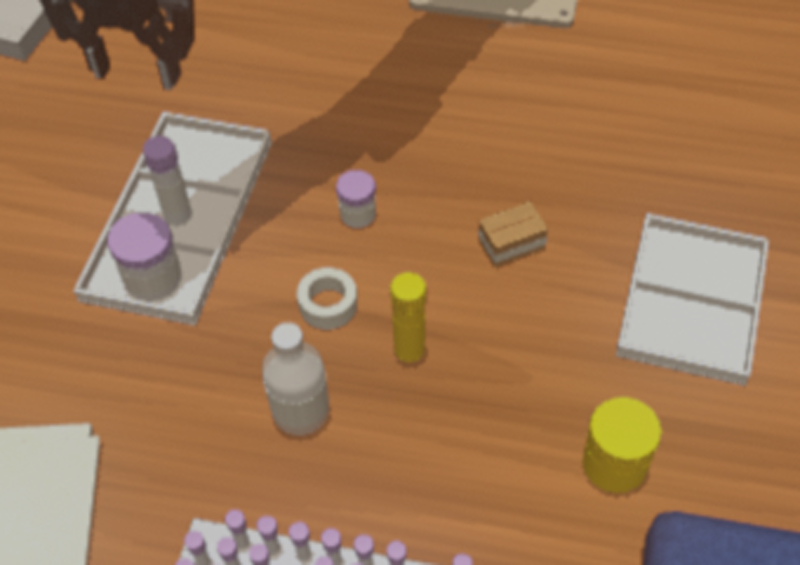

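The tube stands upright in the middle compartment. Next is the carton: translate first, then turn.

>>> {"name": "servo_tool", "arguments": {
  "rows": [
    {"dx": 0.003,"dy": -0.012,"dz": -0.05,"wx": 0,"wy": 0,"wz": -0.04,"fingers": 0.2},
    {"dx": 0.003,"dy": -0.012,"dz": -0.075,"wx": 0,"wy": 0,"wz": 0,"fingers": 0.2},
    {"dx": 0,"dy": -0.012,"dz": -0.075,"wx": 0,"wy": 0,"wz": 0,"fingers": 0.2},
    {"dx": 0,"dy": -0.012,"dz": -0.075,"wx": 0,"wy": 0,"wz": 0,"fingers": 0.2},
    {"dx": 0,"dy": -0.01,"dz": -0.075,"wx": 0,"wy": 0,"wz": 0,"fingers": 0.2}
  ]
}}

```text
clock: 17.73
eef_pos: [441.4, -15.7, 197.5]
tool_rot: [-1.529, 1.564, -3.131]
force: [1.1, 0.1, 0.7]
width: 68.4
```

>>> {"name": "servo_tool", "arguments": {
  "rows": [
    {"dx": 0,"dy": 0,"dz": -0.07,"wx": 0,"wy": 0,"wz": 0,"fingers": 0.2},
    {"dx": 0,"dy": 0,"dz": -0.055,"wx": 1,"wy": 0,"wz": 0,"fingers": 0.2},
    {"dx": 0,"dy": 0,"dz": 0,"wx": 1,"wy": 0,"wz": 0,"fingers": 0.2},
    {"dx": 0,"dy": 0,"dz": 0,"wx": 1,"wy": 0,"wz": 0,"fingers": 0.2},
    {"dx": 0,"dy": 0,"dz": 0,"wx": 1,"wy": 0,"wz": 0,"fingers": 0.2}
  ]
}}

```text
clock: 18.35
eef_pos: [444.7, 76.2, 197.3]
tool_rot: [-0.969, 1.563, -2.994]
force: [0.5, 0.1, 0.2]
width: 68.4
```

>>> {"name": "servo_tool", "arguments": {
  "rows": [
    {"dx": 0,"dy": 0,"dz": 0,"wx": 1,"wy": 0,"wz": 0,"fingers": 0.2},
    {"dx": 0,"dy": 0,"dz": 0,"wx": 1,"wy": 0,"wz": 0,"fingers": 0.2},
    {"dx": 0,"dy": 0,"dz": 0,"wx": 1,"wy": 0,"wz": 0,"fingers": 0.2},
    {"dx": 0,"dy": 0,"dz": 0,"wx": 1,"wy": 0,"wz": 0,"fingers": 0.2},
    {"dx": 0,"dy": 0,"dz": 0,"wx": 1,"wy": 0,"wz": 0,"fingers": 0.2}
  ]
}}

```text
clock: 18.98
eef_pos: [444.8, 76.0, 197.4]
tool_rot: [-0.413, 1.563, -2.961]
force: [-1.4, 0.3, 0.3]
width: 68.5
```

```bash
python3 where.py 446.5 78 90 -146.4
python3 - <<'E'
from cell import ctrl
import cv2
im=ctrl.get_image("wrist"); cv2.imwrite("pics/w5.png",im[:,:,::-1])
E
```

```text
t 18.98 pos [444.8  76.  197.4] x [-0.007 -0.001 -1.   ] jaw [-0.829 -0.559  0.007] F [-1.4  0.3  0.3] w 68.5 q [-0.49  0.42  0.35  2.09 -0.23  0.67 -2.53]
world d [   1.7    2.  -107.4] tool units [ 0.1431 -0.0005 -0.0044]
rot units [0.063 0.065 0.028]
```

View pics/w5.png

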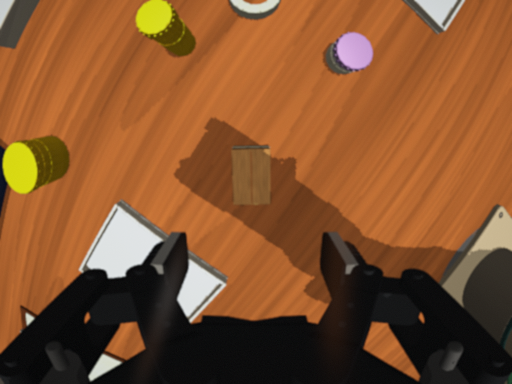

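The carton at (251,177) is aligned and centred. Descending.

>>> {"name": "servo_tool", "arguments": {
  "rows": [
    {"dx": 0.06,"dy": 0,"dz": -0.0044,"wx": 0.06,"wy": 0.06,"wz": 0.03,"fingers": 0.2},
    {"dx": 0.07,"dy": 0,"dz": 0,"wx": 0,"wy": 0,"wz": 0,"fingers": 0.2},
    {"dx": 0.07,"dy": 0,"dz": 0,"wx": 0,"wy": 0,"wz": 0,"fingers": 0.2},
    {"dx": 0.03,"dy": 0,"dz": 0,"wx": 0,"wy": 0,"wz": 0,"fingers": 0.2},
    {"dx": 0,"dy": 0,"dz": 0,"wx": 0,"wy": 0,"wz": 0,"fingers": 0.2}
  ]
}}

```text
clock: 19.65
eef_pos: [446.6, 77.5, 24.1]
tool_rot: [-0.258, 1.568, -2.809]
force: [0.5, 0.1, 0.4]
width: 68.4
```

```bash
python3 where.py 446.5 78 9 -146.4
```

```text
t 19.65 pos [446.6  77.5  24.1] x [-0.003 -0.001 -1.   ] jaw [-0.831 -0.557  0.003] F [0.5 0.1 0.4] w 68.4 q [-0.36  0.75  0.19  2.2  -0.58  0.23 -2.21]
world d [ -0.1   0.5 -15.1] tool units [ 0.0201 -0.0006 -0.0003]
rot units [0.037 0.029 0.007]
```

>>> {"name": "servo_tool", "arguments": {
  "rows": [
    {"dx": 0.007,"dy": 0,"dz": 0,"wx": 0,"wy": 0,"wz": 0,"fingers": 0.2},
    {"dx": 0,"dy": 0,"dz": 0,"wx": 0,"wy": 0,"wz": 0,"fingers": 0.2}
  ]
}}

```text
clock: 19.9
eef_pos: [449.2, 78.1, 21.6]
tool_rot: [2.605, 1.567, 0.054]
force: [-0.2, 0.4, 0.0]
width: 68.3
```

```bash
python3 where.py 446.5 78 9 -146.4; python3 -c "
from cell import ctrl
print(ctrl.read_state()['qpos'])"
```

```text
t 19.9 pos [449.2  78.1  21.6] x [ 0.004  0.    -1.   ] jaw [-0.831 -0.557 -0.003] F [-0.2  0.4  0. ] w 68.3 q [-0.38  0.76  0.21  2.2  -0.68  0.23 -2.1 ]
world d [ -2.7  -0.1 -12.6] tool units [ 0.0167 -0.0019  0.0031]
rot units [ 0.04  -0.032 -0.019]
[-0.37904792  0.76253358  0.21472981  2.20392426 -0.68354709  0.23418072
 -2.10414154]
```

>>> {"name": "servo_tool", "arguments": {
  "rows": [
    {"dx": 0.005,"dy": -0.001,"dz": 0.002,"wx": 0,"wy": -0.03,"wz": 0,"fingers": 0.2},
    {"dx": 0.005,"dy": 0,"dz": 0,"wx": 0,"wy": 0,"wz": 0,"fingers": 0.2},
    {"dx": 0,"dy": 0,"dz": 0,"wx": 0,"wy": 0,"wz": 0,"fingers": 0.2}
  ]
}}

```text
clock: 20.27
eef_pos: [447.5, 78.1, 14.2]
tool_rot: [1.909, 1.569, -0.642]
force: [-0.8, -0.7, 0.1]
width: 68.7
```

```bash
python3 where.py 446.5 78 9 -146.4
```

```text
t 20.27 pos [447.5  78.1  14.2] x [ 0.001 -0.001 -1.   ] jaw [-0.831 -0.557 -0.001] F [-0.8 -0.7  0.1] w 68.7 q [-0.4   0.78  0.24  2.21 -0.8   0.23 -1.99]
world d [-1.  -0.1 -5.2] tool units [ 0.007  -0.0007  0.0012]
rot units [ 0.039 -0.005 -0.014]
```

>>> {"name": "servo_tool", "arguments": {
  "rows": [
    {"dx": 0.003,"dy": 0,"dz": 0,"wx": 0,"wy": 0,"wz": 0,"fingers": 0.5},
    {"dx": 0,"dy": 0,"dz": 0,"wx": 0,"wy": 0,"wz": 0,"fingers": 0.8},
    {"dx": 0,"dy": 0,"dz": 0,"wx": 0,"wy": 0,"wz": 0,"fingers": 0.8},
    {"dx": 0,"dy": 0,"dz": 0,"wx": 0,"wy": 0,"wz": 0,"fingers": 0.8},
    {"dx": 0,"dy": 0,"dz": 0,"wx": 0,"wy": 0,"wz": 0,"fingers": 0.8}
  ]
}}

```text
clock: 20.9
eef_pos: [447.3, 78.0, 11.8]
tool_rot: [1.825, 1.57, -0.727]
force: [0.1, -0.2, 6.3]
width: 39.3
```

>>> {"name": "servo_tool", "arguments": {
  "rows": [
    {"dx": -0.02,"dy": 0,"dz": 0,"wx": 0,"wy": 0,"wz": 0,"fingers": 0.8},
    {"dx": -0.04,"dy": 0,"dz": 0,"wx": 0,"wy": 0,"wz": 0,"fingers": 0.8},
    {"dx": -0.05,"dy": 0,"dz": 0,"wx": 0,"wy": 0,"wz": 0,"fingers": 0.8},
    {"dx": -0.04,"dy": 0,"dz": 0,"wx": 0,"wy": 0,"wz": 0,"fingers": 0.8}
  ]
}}

```text
clock: 21.4
eef_pos: [447.0, 78.0, 125.0]
tool_rot: [1.173, 1.569, -1.379]
force: [0.9, -0.4, -0.4]
width: 39.1
```

```bash
python3 where.py 446.5 78 130 -92
python3 - <<'E'
from cell import ctrl
import cv2
im=ctrl.get_image("wrist"); cv2.imwrite("pics/w6.png",im[:,:,::-1])
E
```

```text
t 21.4 pos [447.  78. 125.] x [ 0.    -0.001 -1.   ] jaw [-0.831 -0.556  0.001] F [ 0.9 -0.4 -0.4] w 39.1 q [-0.62  0.6   0.57  2.16 -0.63  0.55 -2.13]
world d [-0.5  0.   5. ] tool units [-0.0066 -0.0004  0.0006]
rot units [-9.032e+00  1.000e-02 -8.000e-03]
```

View pics/w6.png

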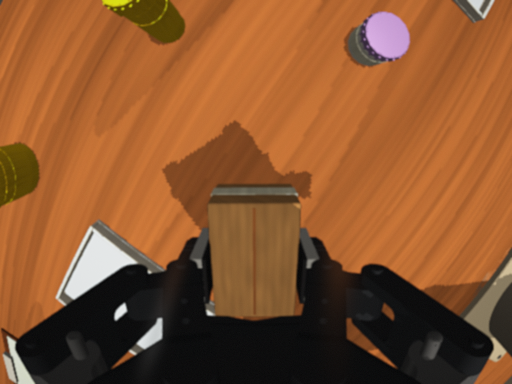

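The carton is held squarely. Turning back and heading for tray3's near compartment.

>>> {"name": "servo_tool", "arguments": {
  "rows": [
    {"dx": -0.03,"dy": 0,"dz": 0,"wx": -1,"wy": 0,"wz": 0,"fingers": 0.8},
    {"dx": -0.04,"dy": 0,"dz": 0,"wx": -1,"wy": 0,"wz": 0,"fingers": 0.8},
    {"dx": -0.03,"dy": 0,"dz": 0,"wx": -1,"wy": 0,"wz": 0,"fingers": 0.8},
    {"dx": 0,"dy": 0,"dz": 0,"wx": -1,"wy": 0,"wz": 0,"fingers": 0.8},
    {"dx": 0,"dy": 0,"dz": 0,"wx": -1,"wy": 0,"wz": 0,"fingers": 0.8}
  ]
}}

```text
clock: 22.08
eef_pos: [447.0, 78.2, 198.9]
tool_rot: [0.869, 1.57, -1.155]
force: [0.1, -1.1, -0.8]
width: 38.8
```

>>> {"name": "servo_tool", "arguments": {
  "rows": [
    {"dx": 0,"dy": 0,"dz": 0,"wx": -1,"wy": 0,"wz": 0,"fingers": 0.8},
    {"dx": 0,"dy": 0,"dz": 0,"wx": -1,"wy": 0,"wz": 0,"fingers": 0.8},
    {"dx": 0,"dy": 0,"dz": 0,"wx": -1,"wy": 0,"wz": 0,"fingers": 0.8},
    {"dx": 0,"dy": 0,"dz": 0,"wx": -1,"wy": 0,"wz": 0,"fingers": 0.8},
    {"dx": 0,"dy": 0,"dz": 0,"wx": 0,"wy": 0,"wz": 0,"fingers": 0.8}
  ]
}}

```text
clock: 22.7
eef_pos: [446.9, 78.0, 198.6]
tool_rot: [-0.341, 1.57, -1.951]
force: [0.4, 0.1, -1.4]
width: 38.8
```

```bash
python3 where.py 394 -277 200 -92.4
```

```text
t 22.7 pos [446.9  78.  198.6] x [-0.    -0.001 -1.   ] jaw [-0.039 -0.999  0.001] F [ 0.4  0.1 -1.4] w 38.8 q [-0.55  0.43  0.43  2.09 -0.28  0.68 -1.54]
world d [ -52.9 -355.     1.4] tool units [-0.0014 -0.0518  0.4758]
rot units [0.024 0.008 0.003]
```

>>> {"name": "servo_tool", "arguments": {
  "rows": [
    {"dx": 0,"dy": 0,"dz": 0.05,"wx": 0,"wy": 0,"wz": 0,"fingers": 0.8},
    {"dx": 0,"dy": 0,"dz": 0.07,"wx": 0,"wy": 0,"wz": 0,"fingers": 0.8},
    {"dx": 0,"dy": 0,"dz": 0.07,"wx": 0,"wy": 0,"wz": 0,"fingers": 0.8},
    {"dx": 0,"dy": -0.01,"dz": 0.07,"wx": 0,"wy": 0,"wz": 0,"fingers": 0.8},
    {"dx": 0,"dy": -0.014,"dz": 0.07,"wx": 0,"wy": 0,"wz": 0,"fingers": 0.8}
  ]
}}

```text
clock: 23.32
eef_pos: [419.5, -170.1, 198.9]
tool_rot: [0.359, 1.57, -1.251]
force: [1.0, 0.2, -0.5]
width: 39.0
```

>>> {"name": "servo_tool", "arguments": {
  "rows": [
    {"dx": 0,"dy": -0.014,"dz": 0.07,"wx": 0,"wy": 0,"wz": 0,"fingers": 0.8},
    {"dx": 0,"dy": -0.014,"dz": 0.05,"wx": 0,"wy": 0,"wz": 0,"fingers": 0.8},
    {"dx": 0,"dy": 0,"dz": 0.026,"wx": 0,"wy": 0,"wz": 0,"fingers": 0.8},
    {"dx": 0,"dy": 0,"dz": 0,"wx": 0,"wy": 0,"wz": 0,"fingers": 0.8},
    {"dx": 0,"dy": 0,"dz": 0,"wx": 0,"wy": 0,"wz": 0,"fingers": 0.8}
  ]
}}

```text
clock: 23.95
eef_pos: [394.6, -275.7, 198.8]
tool_rot: [-2.195, 1.57, 2.48]
force: [-0.2, -0.3, -0.8]
width: 38.7
```

```bash
python3 where.py 394 -277 60 -92.4
```

```text
t 23.95 pos [ 394.6 -275.7  198.8] x [-0.001  0.    -1.   ] jaw [-0.038 -0.999 -0.   ] F [-0.2 -0.3 -0.8] w 38.7 q [ 0.26  0.47  0.41  2.02 -0.28  0.71 -0.76]
world d [  -0.6   -1.3 -138.8] tool units [ 0.1851 -0.0007  0.0018]
rot units [ 0.039 -0.004  0.005]
```

>>> {"name": "servo_tool", "arguments": {
  "rows": [
    {"dx": 0.05,"dy": 0,"dz": 0.0018,"wx": 0,"wy": 0,"wz": 0,"fingers": 0.8},
    {"dx": 0.07,"dy": 0,"dz": 0,"wx": 0,"wy": 0,"wz": 0,"fingers": 0.8},
    {"dx": 0.06,"dy": 0,"dz": 0,"wx": 0,"wy": 0,"wz": 0,"fingers": 0.8},
    {"dx": 0.03,"dy": 0,"dz": 0,"wx": 0,"wy": 0,"wz": 0,"fingers": 0.8},
    {"dx": 0,"dy": 0,"dz": 0,"wx": 0,"wy": 0,"wz": 0,"fingers": 0.8}
  ]
}}

```text
clock: 24.58
eef_pos: [394.0, -276.5, 40.4]
tool_rot: [-2.162, 1.567, 2.514]
force: [-0.2, -0.4, -0.9]
width: 39.2
```

```bash
python3 where.py 394 -277 17 -92.4
python3 - <<'E'
from cell import ctrl
import cv2
im=ctrl.get_image("wrist"); cv2.imwrite("pics/w7.png",im[:,:,::-1])
E
```

```text
t 24.57 pos [ 394.  -276.5   40.4] x [-0.003  0.002 -1.   ] jaw [-0.037 -0.999 -0.002] F [-0.2 -0.4 -0.9] w 39.2 q [ 0.41  0.74  0.21  2.13 -0.45  0.32 -0.61]
world d [  0.   -0.5 -23.4] tool units [0.0311 0.0002 0.0007]
rot units [ 0.049 -0.018  0.027]
```

View pics/w7.png

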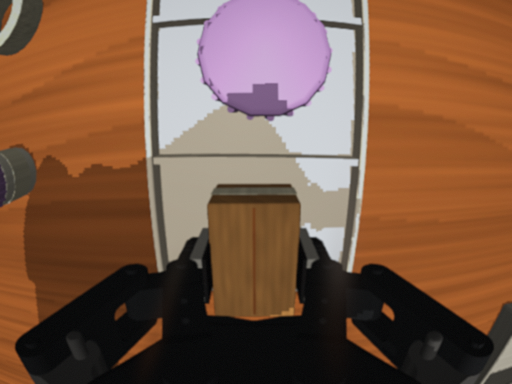

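The carton sits over the near compartment (divider at row 157, side walls at columns 160 and 350). The tube cap stays clear ahead. Lowering.

>>> {"name": "servo_tool", "arguments": {
  "rows": [
    {"dx": 0.014,"dy": 0,"dz": 0,"wx": 0,"wy": 0,"wz": 0,"fingers": 0.8},
    {"dx": 0.012,"dy": 0,"dz": 0,"wx": 0,"wy": 0,"wz": 0,"fingers": 0.8},
    {"dx": 0.004,"dy": 0,"dz": 0,"wx": 0,"wy": 0,"wz": 0,"fingers": 0.8},
    {"dx": 0.001,"dy": 0,"dz": 0,"wx": 0,"wy": 0,"wz": 0,"fingers": 0.8},
    {"dx": 0,"dy": 0,"dz": 0,"wx": 0,"wy": 0,"wz": 0,"fingers": 0.8}
  ]
}}

```text
clock: 25.25
eef_pos: [394.6, -278.7, 18.5]
tool_rot: [0.344, 1.57, -1.265]
force: [0.1, 0.3, -0.8]
width: 39.1
```

```bash
python3 where.py 394 -277 16 -92.4
```

```text
t 25.25 pos [ 394.6 -278.7   18.5] x [ 0.    -0.001 -1.   ] jaw [-0.038 -0.999  0.001] F [ 0.1  0.3 -0.8] w 39.1 q [ 0.44  0.78  0.18  2.13 -0.48  0.27 -0.58]
world d [-0.6  1.7 -2.5] tool units [ 0.0034 -0.0009 -0.0022]
rot units [ 0.035  0.01  -0.003]
```

>>> {"name": "servo_tool", "arguments": {
  "rows": [
    {"dx": 0.003,"dy": 0,"dz": 0,"wx": 0,"wy": 0,"wz": 0,"fingers": 0.8},
    {"dx": 0,"dy": 0,"dz": 0,"wx": 0,"wy": 0,"wz": 0,"fingers": 0.8},
    {"dx": 0,"dy": 0,"dz": 0,"wx": 0,"wy": 0,"wz": 0,"fingers": 0.5},
    {"dx": 0,"dy": 0,"dz": 0,"wx": 0,"wy": 0,"wz": 0,"fingers": 0.25},
    {"dx": 0,"dy": 0,"dz": 0,"wx": 0,"wy": 0,"wz": 0,"fingers": 0.25}
  ]
}}

```text
clock: 25.88
eef_pos: [394.6, -278.7, 16.2]
tool_rot: [0.358, 1.57, -1.251]
force: [0.6, -0.1, -0.4]
width: 64.1
```

>>> {"name": "servo_tool", "arguments": {
  "rows": [
    {"dx": -0.02,"dy": 0,"dz": 0,"wx": 0,"wy": 0,"wz": 0,"fingers": 0.25},
    {"dx": -0.05,"dy": 0,"dz": 0,"wx": 0,"wy": 0,"wz": 0,"fingers": 0.25},
    {"dx": -0.07,"dy": 0,"dz": 0,"wx": 0,"wy": 0,"wz": 0,"fingers": 0.25},
    {"dx": -0.06,"dy": 0,"dz": 0,"wx": 0,"wy": 0,"wz": 0,"fingers": 0.25},
    {"dx": 0,"dy": 0,"dz": 0,"wx": 0,"wy": 0,"wz": 0,"fingers": 0.25}
  ]
}}

```text
clock: 26.5
eef_pos: [396.4, -279.8, 170.2]
tool_rot: [1.013, 1.562, -0.596]
force: [0.1, -0.2, -1.0]
width: 64.1
```

```bash
python3 where.py 436 -93 160 -90
python3 - <<'E'
from cell import ctrl
import cv2
im=ctrl.get_image("wrist"); cv2.imwrite("pics/w8.png",im[:,:,::-1])
E
```

```text
t 26.5 pos [ 396.4 -279.8  170.2] x [ 0.007 -0.005 -1.   ] jaw [-0.038 -0.999  0.004] F [ 0.1 -0.2 -1. ] w 64.1 q [ 0.27  0.52  0.42  2.05 -0.34  0.64 -0.7 ]
world d [ 39.6 186.8 -10.2] tool units [ 0.0128  0.0432 -0.2509]
rot units [-0.363  0.044 -0.067]
```

View pics/w8.png

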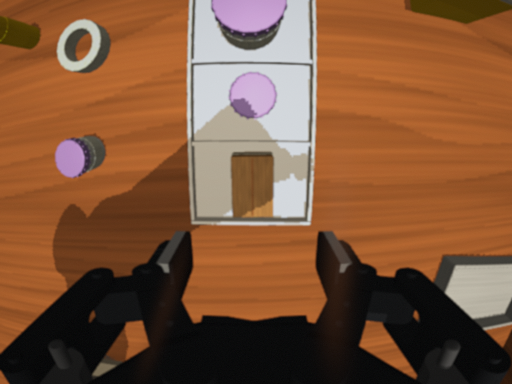

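The carton lies flat in the near compartment (252,185). Next is the small pot.

>>> {"name": "servo_tool", "arguments": {
  "rows": [
    {"dx": 0,"dy": 0.01,"dz": -0.04,"wx": -0.18,"wy": 0.04,"wz": -0.06,"fingers": 0.25},
    {"dx": 0,"dy": 0.014,"dz": -0.06,"wx": -0.18,"wy": 0,"wz": 0,"fingers": 0.25},
    {"dx": 0.01,"dy": 0.012,"dz": -0.07,"wx": 0,"wy": 0,"wz": 0,"fingers": 0.25},
    {"dx": 0,"dy": 0.007,"dz": -0.06,"wx": 0,"wy": 0,"wz": 0,"fingers": 0.25},
    {"dx": 0,"dy": 0,"dz": -0.02,"wx": 0,"wy": 0,"wz": 0,"fingers": 0.25}
  ]
}}

```text
clock: 27.18
eef_pos: [427.9, -88.3, 158.2]
tool_rot: [-2.091, 1.561, 2.625]
force: [-0.1, 0.0, 0.0]
width: 64.1
```

>>> {"name": "servo_tool", "arguments": {
  "rows": [
    {"dx": 0.03,"dy": 0,"dz": 0,"wx": 0,"wy": 0,"wz": 0,"fingers": 0.25},
    {"dx": 0.03,"dy": 0,"dz": 0,"wx": 0,"wy": 0,"wz": 0,"fingers": 0.25},
    {"dx": 0,"dy": 0,"dz": 0,"wx": 0,"wy": 0,"wz": 0,"fingers": 0.25},
    {"dx": 0,"dy": 0,"dz": 0,"wx": 0,"wy": 0,"wz": 0,"fingers": 0.25}
  ]
}}

```text
clock: 27.68
eef_pos: [428.5, -92.1, 114.4]
tool_rot: [-2.046, 1.564, 2.664]
force: [0.6, -0.8, 0.5]
width: 64.2
```

```bash
python3 where.py 436 -93 18 -90
python3 - <<'E'
from cell import ctrl
import cv2
im=ctrl.get_image("wrist"); cv2.imwrite("pics/w9.png",im[:,:,::-1])
E
```

```text
t 27.68 pos [428.5 -92.1 114.4] x [-0.006  0.003 -1.   ] jaw [-0.002 -1.    -0.003] F [ 0.6 -0.8  0.5] w 64.2 q [-0.09  0.57  0.34  2.2  -0.44  0.45 -0.97]
world d [  7.5  -0.9 -96.4] tool units [0.1284 0.0108 0.0016]
rot units [-0.016 -0.03   0.057]
```

View pics/w9.png

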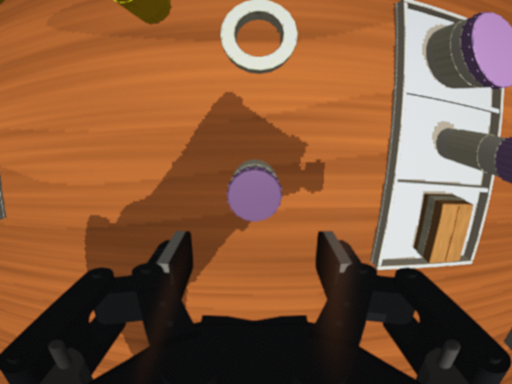

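The pot lid is at (255,195), centred between the fingers.

>>> {"name": "servo_tool", "arguments": {
  "rows": [
    {"dx": 0.03,"dy": 0.0105,"dz": 0.0015,"wx": 0,"wy": -0.03,"wz": 0.06,"fingers": 0.25},
    {"dx": 0.05,"dy": 0,"dz": 0,"wx": 0,"wy": 0,"wz": 0,"fingers": 0.25},
    {"dx": 0.035,"dy": 0,"dz": 0,"wx": 0,"wy": 0,"wz": 0,"fingers": 0.25},
    {"dx": 0.01,"dy": 0,"dz": 0,"wx": 0,"wy": 0,"wz": 0,"fingers": 0.25},
    {"dx": 0,"dy": 0,"dz": 0,"wx": 0,"wy": 0,"wz": 0,"fingers": 0.25}
  ]
}}

```text
clock: 28.35
eef_pos: [436.5, -92.6, 20.3]
tool_rot: [0.961, 1.57, -0.611]
force: [-0.2, 0.3, -0.7]
width: 64.0
```

```bash
python3 where.py 436 -93 18 -90
```

```text
t 28.35 pos [436.5 -92.6  20.3] x [ 0. -0. -1.] jaw [-0.001 -1.     0.   ] F [-0.2  0.3 -0.7] w 64.0 q [-0.02  0.77  0.25  2.23 -0.82  0.24 -0.61]
world d [-0.5 -0.4 -2.3] tool units [ 0.0031 -0.0007  0.0005]
rot units [-0.009  0.002 -0.003]
```

>>> {"name": "servo_tool", "arguments": {
  "rows": [
    {"dx": 0,"dy": 0,"dz": 0,"wx": 0,"wy": 0,"wz": 0,"fingers": 0.5},
    {"dx": 0,"dy": 0,"dz": 0,"wx": 0,"wy": 0,"wz": 0,"fingers": 0.8},
    {"dx": 0,"dy": 0,"dz": 0,"wx": 0,"wy": 0,"wz": 0,"fingers": 0.8},
    {"dx": 0,"dy": 0,"dz": 0,"wx": 0,"wy": 0,"wz": 0,"fingers": 0.8},
    {"dx": 0,"dy": 0,"dz": 0,"wx": 0,"wy": 0,"wz": 0,"fingers": 0.8}
  ]
}}

```text
clock: 28.98
eef_pos: [437.0, -92.4, 21.4]
tool_rot: [1.729, 1.568, 0.158]
force: [-0.4, -0.1, 5.7]
width: 38.1
```

>>> {"name": "servo_tool", "arguments": {
  "rows": [
    {"dx": -0.02,"dy": 0,"dz": 0,"wx": 0,"wy": 0,"wz": 0,"fingers": 0.8},
    {"dx": -0.05,"dy": 0,"dz": 0,"wx": 0,"wy": 0,"wz": 0,"fingers": 0.8},
    {"dx": -0.07,"dy": 0,"dz": 0,"wx": 0,"wy": 0,"wz": 0,"fingers": 0.8},
    {"dx": -0.04,"dy": 0,"dz": 0,"wx": 0,"wy": 0,"wz": 0,"fingers": 0.8},
    {"dx": 0,"dy": 0,"dz": 0,"wx": 0,"wy": 0,"wz": 0,"fingers": 0.8}
  ]
}}

```text
clock: 29.6
eef_pos: [437.8, -92.6, 157.5]
tool_rot: [1.55, 1.565, -0.02]
force: [1.0, -0.2, -0.6]
width: 38.7
```

```bash
python3 where.py 443 273 160 -94.5
```

```text
t 29.6 pos [437.8 -92.6 157.5] x [ 0.006 -0.    -1.   ] jaw [ 0. -1.  0.] F [ 1.  -0.2 -0.6] w 38.7 q [-0.29  0.54  0.63  2.16 -0.57  0.61 -0.82]
world d [  5.2 365.6   2.5] tool units [-0.0033  0.0071 -0.4874]
rot units [ 0.753 -0.001 -0.054]
```

>>> {"name": "servo_tool", "arguments": {
  "rows": [
    {"dx": 0,"dy": 0.007,"dz": -0.05,"wx": 0.25,"wy": 0,"wz": -0.05,"fingers": 0.8},
    {"dx": 0,"dy": 0.003,"dz": -0.07,"wx": 0.25,"wy": 0,"wz": 0,"fingers": 0.8},
    {"dx": 0,"dy": 0.003,"dz": -0.075,"wx": 0.25,"wy": 0,"wz": 0,"fingers": 0.8},
    {"dx": 0,"dy": 0,"dz": -0.075,"wx": 0,"wy": 0,"wz": 0,"fingers": 0.8},
    {"dx": 0,"dy": 0,"dz": -0.075,"wx": 0,"wy": 0,"wz": 0,"fingers": 0.8}
  ]
}}

```text
clock: 30.22
eef_pos: [458.6, 167.4, 154.5]
tool_rot: [-1.472, 1.565, -3.122]
force: [1.1, 1.4, 0.1]
width: 38.5
```

>>> {"name": "servo_tool", "arguments": {
  "rows": [
    {"dx": 0,"dy": 0,"dz": -0.07,"wx": 0,"wy": 0,"wz": 0,"fingers": 0.8},
    {"dx": 0,"dy": 0,"dz": -0.05,"wx": 0,"wy": 0,"wz": 0,"fingers": 0.8},
    {"dx": 0,"dy": 0,"dz": -0.02,"wx": 0,"wy": 0,"wz": 0,"fingers": 0.8},
    {"dx": 0,"dy": 0,"dz": 0,"wx": 0,"wy": 0,"wz": 0,"fingers": 0.8},
    {"dx": 0,"dy": 0,"dz": 0,"wx": 0,"wy": 0,"wz": 0,"fingers": 0.8}
  ]
}}

```text
clock: 30.85
eef_pos: [467.6, 268.0, 155.2]
tool_rot: [-1.345, 1.565, -2.998]
force: [-0.1, 0.3, -0.6]
width: 38.7
```

```bash
python3 where.py 444 273 40 -94.5
```

```text
t 30.85 pos [467.6 268.  155.2] x [-0.005 -0.001 -1.   ] jaw [-0.082 -0.997  0.001] F [-0.1  0.3 -0.6] w 38.7 q [-1.03  0.69  0.73  1.91 -0.64  0.79 -1.59]
world d [ -23.6    5.  -115.2] tool units [ 0.1538 -0.0311 -0.0042]
rot units [-0.033  0.011  0.05 ]
```

>>> {"name": "servo_tool", "arguments": {
  "rows": [
    {"dx": 0.02,"dy": -0.031,"dz": -0.004,"wx": 0,"wy": 0,"wz": 0.05,"fingers": 0.8},
    {"dx": 0.05,"dy": 0,"dz": 0,"wx": 0,"wy": 0,"wz": 0,"fingers": 0.8},
    {"dx": 0.05,"dy": 0,"dz": 0,"wx": 0,"wy": 0,"wz": 0,"fingers": 0.8},
    {"dx": 0.033,"dy": 0,"dz": 0,"wx": 0,"wy": 0,"wz": 0,"fingers": 0.8},
    {"dx": 0,"dy": 0,"dz": 0,"wx": 0,"wy": 0,"wz": 0,"fingers": 0.8}
  ]
}}

```text
clock: 31.48
eef_pos: [443.8, 272.8, 39.7]
tool_rot: [-0.776, 1.567, -2.429]
force: [-0.5, 0.2, -0.5]
width: 38.5
```

```bash
python3 where.py 444 273 25 -94.5
python3 - <<'E'
from cell import ctrl
import cv2
im=ctrl.get_image("wrist"); cv2.imwrite("pics/w10.png",im[:,:,::-1])
E
```

```text
t 31.48 pos [443.8 272.8  39.7] x [-0.003 -0.002 -1.   ] jaw [-0.082 -0.997  0.002] F [-0.5  0.2 -0.5] w 38.5 q [-0.94  0.83  0.53  2.03 -0.84  0.52 -1.45]
world d [  0.2   0.2 -14.7] tool units [ 0.0196  0.0003 -0.0003]
rot units [-0.034  0.023  0.023]
```

View pics/w10.png

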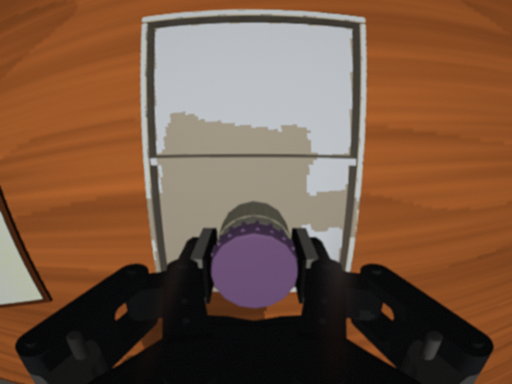

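The pot is over tray2's near compartment, with the divider ahead at row 157. Lowering and releasing.

>>> {"name": "servo_tool", "arguments": {
  "rows": [
    {"dx": 0.011,"dy": 0,"dz": 0,"wx": 0,"wy": 0,"wz": 0,"fingers": 0.8},
    {"dx": 0.007,"dy": 0,"dz": 0,"wx": 0,"wy": 0,"wz": 0,"fingers": 0.8},
    {"dx": 0.002,"dy": 0,"dz": 0,"wx": 0,"wy": 0,"wz": 0,"fingers": 0.8},
    {"dx": 0,"dy": 0,"dz": 0,"wx": 0,"wy": 0,"wz": 0,"fingers": 0.8},
    {"dx": 0,"dy": 0,"dz": 0,"wx": 0,"wy": 0,"wz": 0,"fingers": 0.8}
  ]
}}

```text
clock: 32.15
eef_pos: [444.6, 275.3, 25.8]
tool_rot: [1.912, 1.57, 0.262]
force: [-0.1, 0.5, -0.4]
width: 38.5
```

>>> {"name": "servo_tool", "arguments": {
  "rows": [
    {"dx": 0.001,"dy": 0,"dz": 0,"wx": 0,"wy": 0,"wz": 0,"fingers": 0.8},
    {"dx": 0,"dy": 0,"dz": 0,"wx": 0,"wy": 0,"wz": 0,"fingers": 0.5},
    {"dx": 0,"dy": 0,"dz": 0,"wx": 0,"wy": 0,"wz": 0,"fingers": 0.25},
    {"dx": 0,"dy": 0,"dz": 0,"wx": 0,"wy": 0,"wz": 0,"fingers": 0.25},
    {"dx": -0.02,"dy": 0,"dz": 0,"wx": 0,"wy": 0,"wz": 0,"fingers": 0.25}
  ]
}}

```text
clock: 32.78
eef_pos: [443.9, 274.8, 39.7]
tool_rot: [-0.928, 1.569, -2.578]
force: [0.3, 0.3, 1.1]
width: 64.3
```

>>> {"name": "servo_tool", "arguments": {
  "rows": [
    {"dx": -0.05,"dy": 0,"dz": 0,"wx": 0,"wy": 0,"wz": 0,"fingers": 0.2},
    {"dx": -0.07,"dy": 0,"dz": 0,"wx": 0,"wy": 0,"wz": 0,"fingers": 0.1},
    {"dx": -0.05,"dy": 0,"dz": 0,"wx": 0,"wy": 0,"wz": 0,"fingers": 0.1},
    {"dx": 0,"dy": 0,"dz": 0,"wx": 0,"wy": 0,"wz": 0,"fingers": 0.1}
  ]
}}

```text
clock: 33.28
eef_pos: [446.3, 275.9, 170.9]
tool_rot: [2.221, 1.564, 0.572]
force: [-0.3, -0.1, -0.0]
width: 77.1
```

```bash
python3 where.py 559.5 -95.5 170 -90
python3 - <<'E'
from cell import ctrl
import cv2
im=ctrl.get_image("scene"); cv2.imwrite("pics/s3.png",cv2.resize(im[60:300,80:420,::-1],(800,565),interpolation=cv2.INTER_CUBIC))
E
```

```text
t 33.27 pos [446.3 275.9 170.9] x [ 0.006  0.004 -1.   ] jaw [-0.079 -0.997 -0.004] F [-0.3 -0.1 -0. ] w 77.1 q [-1.09  0.65  0.76  1.95 -0.63  0.79 -1.62]
world d [ 113.2 -371.4   -0.9] tool units [2.000e-04 1.895e-01 4.818e-01]
rot units [-0.754 -0.036 -0.051]
```

View pics/s3.png

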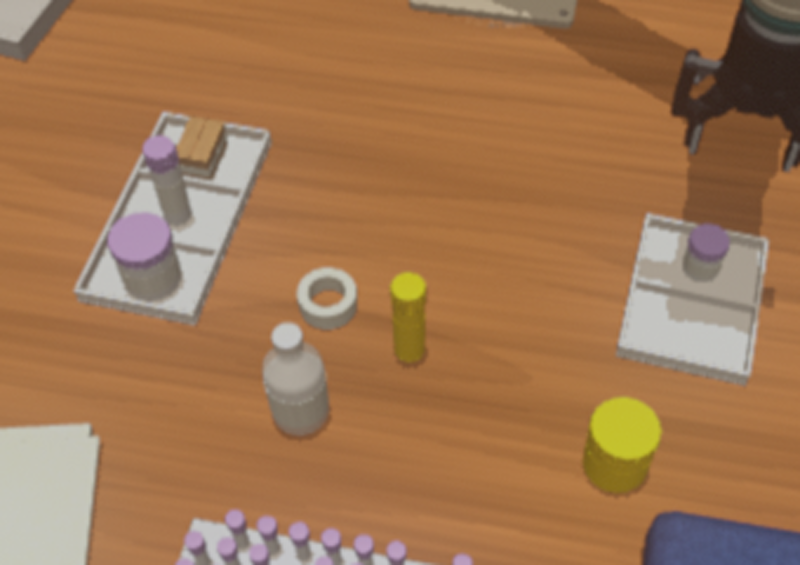

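The pot stands in tray2's near compartment (706,250). The last item is the tape at (327,298).

>>> {"name": "servo_tool", "arguments": {
  "rows": [
    {"dx": 0,"dy": 0.02,"dz": 0.05,"wx": -0.25,"wy": -0.03,"wz": -0.05,"fingers": 0.05},
    {"dx": 0,"dy": 0.025,"dz": 0.07,"wx": -0.25,"wy": 0,"wz": 0,"fingers": 0.05},
    {"dx": 0,"dy": 0.03,"dz": 0.07,"wx": -0.25,"wy": 0,"wz": 0,"fingers": 0.05},
    {"dx": 0,"dy": 0.03,"dz": 0.07,"wx": 0,"wy": 0,"wz": 0,"fingers": 0.05},
    {"dx": 0,"dy": 0.03,"dz": 0.07,"wx": 0,"wy": 0,"wz": 0,"fingers": 0.05}
  ]
}}

```text
clock: 33.95
eef_pos: [538.1, 23.7, 166.6]
tool_rot: [-1.239, 1.563, -2.81]
force: [0.9, 1.3, 0.9]
width: 81.3
```

>>> {"name": "servo_tool", "arguments": {
  "rows": [
    {"dx": 0,"dy": 0.025,"dz": 0.06,"wx": 0,"wy": 0,"wz": 0,"fingers": 0.05},
    {"dx": 0,"dy": 0.005,"dz": 0.05,"wx": 0,"wy": 0,"wz": 0,"fingers": 0.05},
    {"dx": 0,"dy": 0,"dz": 0.03,"wx": 0,"wy": 0,"wz": 0,"fingers": 0.05},
    {"dx": 0,"dy": 0,"dz": 0,"wx": 0,"wy": 0,"wz": 0,"fingers": 0.05},
    {"dx": 0,"dy": 0,"dz": 0,"wx": 0,"wy": 0,"wz": 0,"fingers": 0.05}
  ]
}}

```text
clock: 34.58
eef_pos: [560.5, -78.2, 167.0]
tool_rot: [-1.383, 1.564, -2.953]
force: [0.0, -0.1, -0.2]
width: 81.5
```

```bash
python3 where.py 559.5 -95.5 80 -90
```

```text
t 34.58 pos [560.5 -78.2 167. ] x [-0.007 -0.001 -1.   ] jaw [ 0.001 -1.     0.001] F [ 0.  -0.1 -0.2] w 81.5 q [-0.32  0.68  0.67  1.83 -0.55  0.83 -0.95]
world d [ -1.  -17.3 -87. ] tool units [ 0.116  -0.0005  0.023 ]
rot units [0.007 0.012 0.065]
```

>>> {"name": "servo_tool", "arguments": {
  "rows": [
    {"dx": 0,"dy": 0,"dz": 0.023,"wx": 0,"wy": 0,"wz": 0.06,"fingers": 0.05},
    {"dx": 0.05,"dy": 0,"dz": 0,"wx": 0,"wy": 0,"wz": 0,"fingers": 0.05},
    {"dx": 0.06,"dy": 0,"dz": 0,"wx": 0,"wy": 0,"wz": 0,"fingers": 0.05},
    {"dx": 0,"dy": 0,"dz": 0,"wx": 0,"wy": 0,"wz": 0,"fingers": 0.05},
    {"dx": 0,"dy": 0,"dz": 0,"wx": 0,"wy": 0,"wz": 0,"fingers": 0.05}
  ]
}}

```text
clock: 35.2
eef_pos: [561.8, -98.1, 86.5]
tool_rot: [0.635, 1.566, -0.936]
force: [-0.3, 0.8, -0.3]
width: 81.0
```

```bash
python3 where.py 559.5 -95.5 5 -90
python3 - <<'E'
from cell import ctrl
import cv2
im=ctrl.get_image("wrist"); cv2.imwrite("pics/w11.png",im[:,:,::-1])
E
```

```text
t 35.2 pos [561.8 -98.1  86.5] x [ 0.003 -0.004 -1.   ] jaw [-0.    -1.     0.004] F [-0.3  0.8 -0.3] w 81.0 q [-0.23  0.79  0.56  1.88 -0.66  0.66 -0.83]
world d [ -2.3   2.6 -81.5] tool units [ 0.1087 -0.0034 -0.0038]
rot units [-0.004  0.035 -0.026]
```

View pics/w11.png

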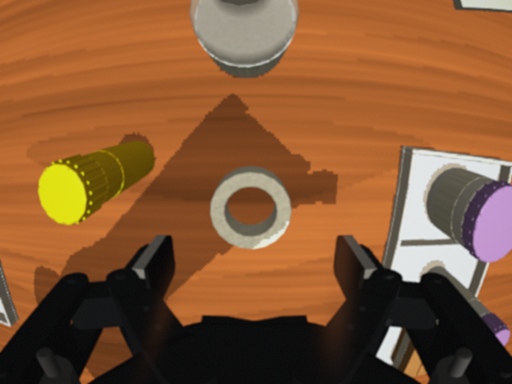

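The tape is at (251,207). The gel bottle stands directly ahead of the camera side, so I'll turn the wrist 30° for more clearance before going low.

>>> {"name": "servo_tool", "arguments": {
  "rows": [
    {"dx": 0,"dy": -0.0034,"dz": -0.0038,"wx": -1,"wy": 0,"wz": 0,"fingers": 0.05},
    {"dx": 0,"dy": 0,"dz": 0,"wx": -1,"wy": 0,"wz": 0,"fingers": 0.05},
    {"dx": 0,"dy": 0,"dz": 0,"wx": -1,"wy": 0,"wz": 0,"fingers": 0.05},
    {"dx": 0,"dy": 0,"dz": 0,"wx": -1,"wy": 0,"wz": 0,"fingers": 0.05},
    {"dx": 0,"dy": 0,"dz": 0,"wx": -1,"wy": 0,"wz": 0,"fingers": 0.05}
  ]
}}

```text
clock: 35.88
eef_pos: [559.8, -95.0, 87.4]
tool_rot: [0.368, 1.565, -0.676]
force: [-0.2, -0.3, -0.3]
width: 80.9
```

>>> {"name": "servo_tool", "arguments": {
  "rows": [
    {"dx": 0.04,"dy": 0,"dz": 0,"wx": 0,"wy": 0,"wz": 0,"fingers": 0.05},
    {"dx": 0,"dy": 0,"dz": 0,"wx": 0,"wy": 0,"wz": 0,"fingers": 0.05},
    {"dx": 0,"dy": 0,"dz": 0,"wx": 0,"wy": 0,"wz": 0,"fingers": 0.05}
  ]
}}

```text
clock: 36.25
eef_pos: [559.4, -95.0, 56.7]
tool_rot: [0.204, 1.566, -0.844]
force: [0.1, -1.0, -0.7]
width: 81.2
```

```bash
python3 where.py 559.5 -95.5 4 -60
python3 - <<'E'
from cell import ctrl
import cv2
im=ctrl.get_image("wrist"); cv2.imwrite("pics/w12.png",im[:,:,::-1])
E
```

```text
t 36.25 pos [559.4 -95.   56.7] x [ 0.003 -0.004 -1.   ] jaw [ 0.5   -0.866  0.005] F [ 0.1 -1.  -0.7] w 81.2 q [-0.13  0.8   0.39  1.9  -0.53  0.55 -0.43]
world d [  0.1  -0.5 -52.7] tool units [ 0.0703 -0.0003  0.0003]
rot units [-0.005  0.044 -0.009]
```

View pics/w12.png

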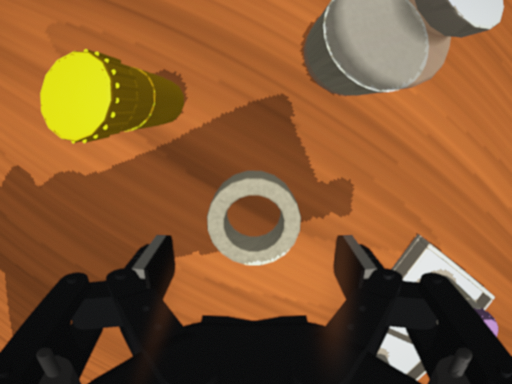

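The tape is centred at (254,218). Descending to z ≈ 2 mm and gripping.

>>> {"name": "servo_tool", "arguments": {
  "rows": [
    {"dx": 0.03,"dy": 0,"dz": 0,"wx": 0,"wy": 0.04,"wz": 0,"fingers": 0.05},
    {"dx": 0.03,"dy": 0,"dz": 0,"wx": 0,"wy": 0,"wz": 0,"fingers": 0.05},
    {"dx": 0.011,"dy": 0,"dz": 0,"wx": 0,"wy": 0,"wz": 0,"fingers": 0.05},
    {"dx": 0,"dy": 0,"dz": 0,"wx": 0,"wy": 0,"wz": 0,"fingers": 0.05},
    {"dx": 0,"dy": 0,"dz": 0,"wx": 0,"wy": 0,"wz": 0,"fingers": 0.05}
  ]
}}

```text
clock: 36.92
eef_pos: [559.2, -94.8, 3.0]
tool_rot: [1.671, 1.57, 0.623]
force: [0.5, 0.0, -0.2]
width: 80.8
```

>>> {"name": "servo_tool", "arguments": {
  "rows": [
    {"dx": 0,"dy": 0,"dz": 0,"wx": 0,"wy": 0,"wz": 0,"fingers": 0.3},
    {"dx": 0,"dy": 0,"dz": 0,"wx": 0,"wy": 0,"wz": 0,"fingers": 0.6},
    {"dx": 0,"dy": 0,"dz": 0,"wx": 0,"wy": 0,"wz": 0,"fingers": 0.6},
    {"dx": 0,"dy": 0,"dz": 0,"wx": 0,"wy": 0,"wz": 0,"fingers": 0.6},
    {"dx": 0,"dy": 0,"dz": 0,"wx": 0,"wy": 0,"wz": 0,"fingers": 0.6}
  ]
}}

```text
clock: 37.55
eef_pos: [559.1, -94.7, 3.4]
tool_rot: [2.165, 1.57, 1.116]
force: [-1.7, 0.6, 8.0]
width: 58.0
```

>>> {"name": "servo_tool", "arguments": {
  "rows": [
    {"dx": -0.02,"dy": 0,"dz": 0,"wx": 0,"wy": 0,"wz": 0,"fingers": 0.6},
    {"dx": -0.05,"dy": 0,"dz": 0,"wx": 0,"wy": 0,"wz": 0,"fingers": 0.6},
    {"dx": -0.07,"dy": 0,"dz": 0,"wx": 0,"wy": 0,"wz": 0,"fingers": 0.6},
    {"dx": -0.06,"dy": 0,"dz": 0,"wx": 0,"wy": 0,"wz": 0,"fingers": 0.6},
    {"dx": -0.02,"dy": 0,"dz": 0,"wx": 0,"wy": 0,"wz": 0,"fingers": 0.6}
  ]
}}

```text
clock: 38.17
eef_pos: [560.1, -95.2, 170.5]
tool_rot: [1.081, 1.567, 0.034]
force: [0.1, -0.0, -0.1]
width: 58.0
```

>>> {"name": "servo_tool", "arguments": {
  "rows": [
    {"dx": 0,"dy": 0,"dz": 0,"wx": 1,"wy": 0,"wz": 0,"fingers": 0.6},
    {"dx": 0,"dy": 0,"dz": 0,"wx": 1,"wy": 0,"wz": 0,"fingers": 0.6},
    {"dx": 0,"dy": 0,"dz": 0,"wx": 1,"wy": 0,"wz": 0,"fingers": 0.6},
    {"dx": 0,"dy": 0,"dz": 0,"wx": 1,"wy": 0,"wz": 0,"fingers": 0.6},
    {"dx": 0,"dy": 0,"dz": 0,"wx": 1,"wy": 0,"wz": 0,"fingers": 0.6}
  ]
}}

```text
clock: 38.8
eef_pos: [558.0, -94.4, 166.5]
tool_rot: [-2.03, 1.568, 2.678]
force: [-0.9, 0.3, -0.5]
width: 58.2
```

```bash
python3 where.py 527 266.5 165 -94.5
python3 - <<'E'
from cell import ctrl
import cv2
im=ctrl.get_image("wrist"); cv2.imwrite("pics/w13.png",im[:,:,::-1])
E
```

```text
t 38.8 pos [558.  -94.4 166.5] x [-0.003  0.001 -1.   ] jaw [-0.004 -1.    -0.001] F [-0.9  0.3 -0.5] w 58.2 q [-0.29  0.68  0.66  1.83 -0.56  0.82 -0.92]
world d [-31.  360.9  -1.5] tool units [ 0.0027 -0.0431 -0.481 ]
rot units [ 0.714 -0.011  0.025]
```

View pics/w13.png

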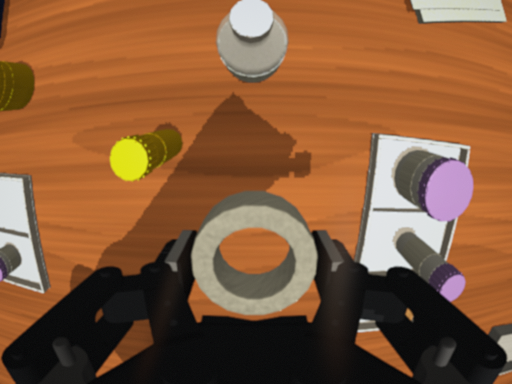

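The tape is held level. Carrying it to tray2's far compartment.

>>> {"name": "servo_tool", "arguments": {
  "rows": [
    {"dx": 0,"dy": -0.007,"dz": -0.05,"wx": 0.24,"wy": 0,"wz": 0,"fingers": 0.6},
    {"dx": 0,"dy": -0.01,"dz": -0.07,"wx": 0.24,"wy": 0,"wz": 0,"fingers": 0.6},
    {"dx": 0,"dy": -0.01,"dz": -0.075,"wx": 0.24,"wy": 0,"wz": 0,"fingers": 0.6},
    {"dx": 0,"dy": -0.01,"dz": -0.075,"wx": 0,"wy": 0,"wz": 0,"fingers": 0.6},
    {"dx": 0,"dy": -0.01,"dz": -0.075,"wx": 0,"wy": 0,"wz": 0,"fingers": 0.6}
  ]
}}

```text
clock: 39.48
eef_pos: [535.4, 167.2, 166.9]
tool_rot: [-1.831, 1.569, 2.807]
force: [1.7, -0.2, -0.5]
width: 58.4
```

>>> {"name": "servo_tool", "arguments": {
  "rows": [
    {"dx": 0,"dy": -0.01,"dz": -0.07,"wx": 0,"wy": 0,"wz": 0,"fingers": 0.6},
    {"dx": 0,"dy": -0.01,"dz": -0.045,"wx": 0,"wy": 0,"wz": 0,"fingers": 0.6},
    {"dx": 0,"dy": 0,"dz": -0.018,"wx": 0,"wy": 0,"wz": 0,"fingers": 0.6},
    {"dx": 0,"dy": 0,"dz": 0,"wx": 0,"wy": 0,"wz": 0,"fingers": 0.6},
    {"dx": 0,"dy": 0,"dz": 0,"wx": 0,"wy": 0,"wz": 0,"fingers": 0.6}
  ]
}}

```text
clock: 40.1
eef_pos: [529.4, 263.3, 167.5]
tool_rot: [-0.855, 1.57, -2.505]
force: [-0.7, -0.8, -0.7]
width: 58.0
```

```bash
python3 where.py 527 267 50 -94.5
```

```text
t 40.1 pos [529.4 263.3 167.5] x [-0.001 -0.    -1.   ] jaw [-0.079 -0.997  0.001] F [-0.7 -0.8 -0.7] w 58.0 q [-0.95  0.74  0.74  1.76 -0.62  0.89 -1.58]
world d [  -2.4    3.7 -117.5] tool units [ 0.1567 -0.0035 -0.0047]
rot units [-0.002  0.005  0.006]
```

>>> {"name": "servo_tool", "arguments": {
  "rows": [
    {"dx": 0.04,"dy": -0.0035,"dz": -0.0045,"wx": 0,"wy": 0,"wz": 0,"fingers": 0.6},
    {"dx": 0.06,"dy": 0,"dz": 0,"wx": 0,"wy": 0,"wz": 0,"fingers": 0.6},
    {"dx": 0.06,"dy": 0,"dz": 0,"wx": 0,"wy": 0,"wz": 0,"fingers": 0.6},
    {"dx": 0.01,"dy": 0,"dz": 0,"wx": 0,"wy": 0,"wz": 0,"fingers": 0.6},
    {"dx": 0,"dy": 0,"dz": 0,"wx": 0,"wy": 0,"wz": 0,"fingers": 0.6}
  ]
}}

```text
clock: 40.72
eef_pos: [527.3, 268.3, 40.6]
tool_rot: [-2.775, 1.57, 1.86]
force: [0.2, -0.4, -0.2]
width: 58.0
```

```bash
python3 where.py 527 267 7.5 -94.5
python3 - <<'E'
from cell import ctrl
import cv2
im=ctrl.get_image("wrist"); cv2.imwrite("pics/w14.png",im[:,:,::-1])
E
```

```text
t 40.73 pos [527.3 268.3  40.6] x [-0.  0. -1.] jaw [-0.078 -0.997 -0.   ] F [ 0.2 -0.4 -0.2] w 58.0 q [-0.87  0.9   0.58  1.83 -0.78  0.66 -1.46]
world d [ -0.3  -1.3 -33.1] tool units [ 0.0442 -0.0003  0.0017]
rot units [ 0.009 -0.003  0.001]
```

View pics/w14.png

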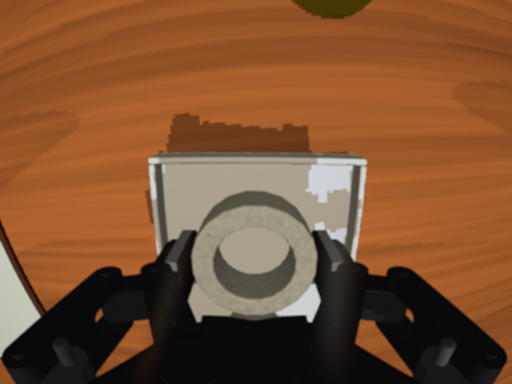

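The tape is centred between tray2's side walls (columns 152–365). Lowering onto the floor.

>>> {"name": "servo_tool", "arguments": {
  "rows": [
    {"dx": 0.02,"dy": 0,"dz": 0.001,"wx": 0,"wy": 0,"wz": 0,"fingers": 0.6},
    {"dx": 0.016,"dy": 0,"dz": 0,"wx": 0,"wy": 0,"wz": 0,"fingers": 0.6},
    {"dx": 0.006,"dy": 0,"dz": 0,"wx": 0,"wy": 0,"wz": 0,"fingers": 0.6},
    {"dx": 0.002,"dy": 0,"dz": 0,"wx": 0,"wy": 0,"wz": 0,"fingers": 0.6},
    {"dx": 0,"dy": 0,"dz": 0,"wx": 0,"wy": 0,"wz": 0,"fingers": 0.6}
  ]
}}

```text
clock: 41.4
eef_pos: [525.6, 268.9, 7.5]
tool_rot: [-2.028, 1.568, 2.609]
force: [-3.6, -0.1, 7.8]
width: 58.2
```

>>> {"name": "servo_tool", "arguments": {
  "rows": [
    {"dx": 0,"dy": 0,"dz": 0,"wx": 0,"wy": 0,"wz": 0,"fingers": 0.4},
    {"dx": 0,"dy": 0,"dz": 0,"wx": 0,"wy": 0,"wz": 0,"fingers": 0.15},
    {"dx": 0,"dy": 0,"dz": 0,"wx": 0,"wy": 0,"wz": 0,"fingers": 0.15},
    {"dx": 0,"dy": 0,"dz": 0,"wx": 0,"wy": 0,"wz": 0,"fingers": 0.15}
  ]
}}

```text
clock: 41.9
eef_pos: [526.3, 268.9, 6.7]
tool_rot: [-2.212, 1.57, 2.425]
force: [-0.2, -0.5, 0.2]
width: 72.4
```

>>> {"name": "servo_tool", "arguments": {
  "rows": [
    {"dx": -0.02,"dy": 0,"dz": 0,"wx": 0,"wy": 0,"wz": 0,"fingers": 0.15},
    {"dx": -0.06,"dy": 0,"dz": 0,"wx": 0,"wy": 0,"wz": 0,"fingers": 0.15},
    {"dx": -0.075,"dy": 0,"dz": 0,"wx": 0,"wy": 0,"wz": 0,"fingers": 0.15},
    {"dx": -0.075,"dy": -0.02,"dz": 0,"wx": 0,"wy": 0,"wz": 0,"fingers": 0.15},
    {"dx": -0.05,"dy": 0,"dz": -0.05,"wx": 0,"wy": 0,"wz": 0,"fingers": 0.15}
  ]
}}

```text
clock: 42.52
eef_pos: [514.8, 304.2, 221.2]
tool_rot: [2.362, 1.569, 0.709]
force: [2.1, 1.3, -0.8]
width: 72.7
```

>>> {"name": "servo_tool", "arguments": {
  "rows": [
    {"dx": 0,"dy": 0,"dz": -0.07,"wx": 0,"wy": 0,"wz": 0,"fingers": 0.15},
    {"dx": 0,"dy": 0,"dz": -0.07,"wx": 0,"wy": 0,"wz": 0,"fingers": 0.15},
    {"dx": 0,"dy": 0,"dz": -0.07,"wx": 0,"wy": 0,"wz": 0,"fingers": 0.15},
    {"dx": 0,"dy": 0,"dz": -0.05,"wx": 0,"wy": 0,"wz": 0,"fingers": 0.15},
    {"dx": 0,"dy": 0,"dz": 0,"wx": 0,"wy": 0,"wz": 0,"fingers": 0.15}
  ]
}}

```text
clock: 43.15
eef_pos: [527.6, 505.5, 216.9]
tool_rot: [-2.638, 1.569, 2.004]
force: [0.3, -1.2, 0.1]
width: 72.7
```

```bash
cat > fin.py <<'E'
from cell import ctrl
from h import *
import json
P=json.load(open("pose.json"))
ims={n:ctrl.get_image(n) for n in ("top","scene")}
C={n:cam(ctrl.camera_info(n)) for n in ims}
t3,t2=P["tray3"],P["tray2"]
def inw(t,x): 
    y=t[2]; return [t[0]+x*math.cos(y),t[1]+x*math.sin(y)]
E=dict(tube=(inw(t3,0),t3,4),big_jar=(inw(t3,84),t3,4),carton=(inw(t3,-84),t3,4),small_pot=(inw(t2,42),t2,4),tape=(inw(t2,-42),t2,4),gel=(P["gel"][:2],None,0))
for l,(e,t,z) in E.items():
    obs=[]
    for n in C:
        ec=proj(C[n],place(M[l],[*e,0],z)).mean(0)
        ds=[d for d in ctrl.silhouettes(l,n) if np.hypot(*(np.array(d["extent"][:2])-ec))<22]
        if ds: obs.append((C[n],hullmask(ds[0]["region"])))
    if not obs: print(l,"not seen"); continue
    M0=M[l]; M[l]=M0+[0,0,z]
    r,f=fit(l,obs,[*e,t[2] if t else 0],l=="carton"); M[l]=M0
    if t:
        d=np.array(r[:2])-t[:2]; c,s=math.cos(t[2]),math.sin(t[2]); print(l,len(obs),round(f,3),"in tray",np.round([c*d[0]+s*d[1],-s*d[0]+c*d[1]],1))
    else: print(l,len(obs),round(f,3),"moved",np.round(np.array(r[:2])-P[l][:2],1))
for n in C:
    a=ims[n][90:300,80:420] if n=="top" else ims[n][60:300,80:420]
    cv2.imwrite(f"pics/end_{n}.png",cv2.resize(a[:,:,::-1],(800,int(800*a.shape[0]/a.shape[1])),interpolation=cv2.INTER_CUBIC))
E
python3 where.py; python3 fin.py
```

```text
t 43.15 pos [527.6 505.5 216.9] x [-0.001  0.002 -1.   ] jaw [-0.07  -0.998 -0.002] F [ 0.3 -1.2  0.1] w 72.7 q [-1.16  0.88  0.78  1.28 -0.62  1.22 -2.  ]
tube 2 0.09 in tray [-0.4 -2.3]
big_jar 2 0.052 in tray [84.2  1. ]
carton 2 0.109 in tray [-81.5  -1.7]
small_pot 2 0.085 in tray [42.1 -3. ]
tape 2 0.09 in tray [-41.3  -2.8]
gel 1 0.043 moved [ 0.3 -1.7]
```

View pics/end_scene.png

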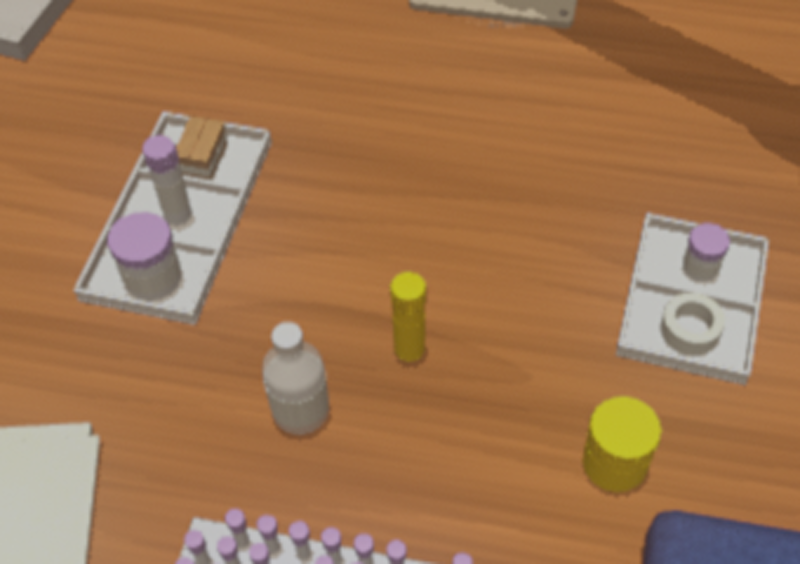

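View pics/end_top.png

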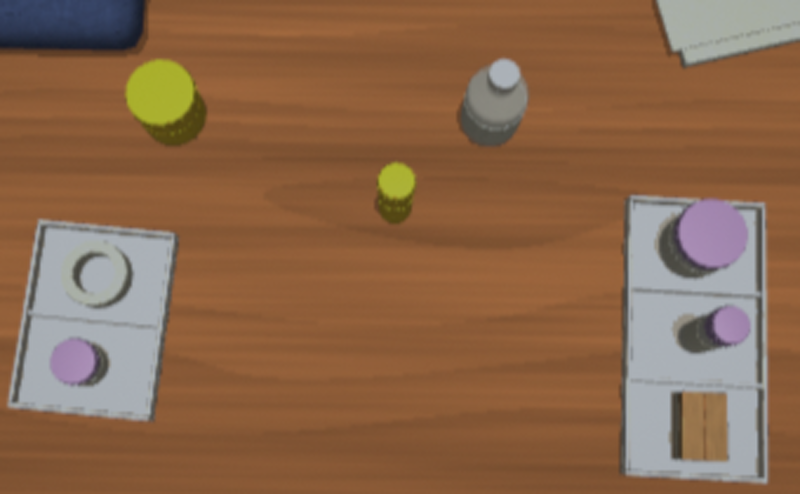

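Both pictures show all five things upright in the right compartments. In the scene view the tube is at (168,180), jar (145,255), carton (200,147), pot (707,250) and tape (693,322). The gel is unmoved and the arm is well away from everything, so I'm handing in.

```bash
python3 -c "
from cell import ctrl
print(ctrl.finish_job())"
```

```text
the job is handed in; nothing more can be done
None
```

Both kits are made up and the job is handed in, at about 44 s of the 134 s allowed. The hand-in gave no verdict.

- **Three-compartment tray:** the tall tube is in the middle, the big jar in the far end and the small carton in the near end.
- **Two-compartment tray:** the small pot is in the near compartment and the tape in the far one.

**Position check:** silhouette fits from the top and scene cameras put every item within about 4 mm of its compartment centre, along and across. All five looked upright, or flat for the carton and tape, in both final pictures.

**Gel bottle and look-alikes:** the gel fit shows a shift of about 2 mm, which is within calibration error. It rests on one camera only, because the other view gave no usable detection. I did not touch the yellow look-alikes.

**Less certain:**
- **Heights:** I did not measure them directly. They follow from the tool height at release being 3–5 mm above the height at grip, against a 4 mm compartment floor. The tape showed clear contact force on landing (about 8 N).
- **Joint 6:** it sat at about 0.234 rad, very near its 0.23 lower limit, during the carton grasp and again for the pot. I never saw a reading past the limit.

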